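Turn a filter-box lid over with a thin lifter

TASK

Turn the metal filter-box lid over with the thin lifter: slide its blade under the lid's edge nearest the robot, bring the lid up against the board's step and tip it over the step, so that it ends lying flat, plug side up, on the raised cork bay. Then lay the lifter back flat on its rubber mat and let go. Keep the forces of the lifter on lid and board light (no more than 10 N), touch the lid with nothing but the lifter, and leave the other things on the bench alone.

Things in the scene. Friction and masses are not known exactly. Their poses are not given: they have to be found in the camera images.
- board: Fixed wooden turning board, 263 x 150 mm. Origin: on the table under the middle of the step across it; x away from the robot within 18 degrees, from low to high bay; z up. Low bay: sprung wooden floor, 10 mm above the table, sinks 0.25 mm per N, at most 3 mm; x = -150 mm (open front end) to 0. High bay: cork, 16 mm above the table, x = 0 to 105 mm.
- board_step (a point): Foot of the board's step, at its middle, level with the low bay (10 mm above the table): an upright face 6 mm high that looks towards the robot. Rails 8 mm wide, tops 24 mm above the table, run along both long sides of the whole board (134 mm clear between them) and across its far end.
- lid: Loose bare metal lid, 110 to 220 g: flange 68 (its x) x 92 (y) x 3.5 mm, with a centred plug 40 x 64 mm, 2.5 mm thick, on one face. Origin: centre of the plug's outer face; z from there to the flange. It starts plug down (z up) in the low bay, square within 6 degrees, 3 to 15 mm short of the step; the flange overhangs the bay 2.5 mm high and 14 mm deep all round.
- lifter: Loose lifter, 150 g, like a small plasterer's float: steel blade 1.5 x 36 x 140 mm under a grip bar. Origin: underside of the blade below the bar's middle; x to its front edge, z up. Rear half of the blade (x = -35 to 35 mm) in line with the bar; front half on a stiff pivot at x = 35 mm, set 0 to 18 degrees nose up: the angle is not reported, find it by touch. Over 25 N at the front edge turns it.
- lifter_grip (a point): Centre of the lifter's wooden grip bar: 70 mm long (lifter's x), 16 mm wide, 18 mm high, 39 mm above the blade's underside, on two posts 26 mm fore and aft. Pinch it across its width at the middle, firmly (80 N or more), so that it does not turn in the fingers.
- lifter_tip (a point): Point 105 mm ahead of the lifter's origin, level with its underside: where the middle of the blade's front edge would be with the pivot straight. The true edge is 0 to 22 mm above it (along the lifter's z), as the front half is set.
- mat: Fixed black rubber mat 190 mm (its x) by 90 mm (y), 2 mm thick, the lifter's place, left or right of the board. Origin: centre of its underside. The lifter starts on it, along its x within 6 degrees, the grip's middle 25 to 45 mm behind the mat's centre and within 10 mm of its centre line; it belongs back there, lying flat.
- filterbox: Bystander: closed aluminium filter box 117 x 64 x 45 mm with connectors at its ends. Origin: centre of its underside. Leave it where it is.
- fan: Bystander: black cooling fan 60 x 60 x 25 mm. Origin: centre of its underside. Leave it where it is.
- adapter: Bystander: steel connector adapter, 20 mm across, 36 mm tall. Origin: centre of its underside. Leave it where it is.
- tin: Bystander: dark round tin, 60 mm across, 55 mm tall. Origin: centre of its underside. Leave it where it is.
- collar: Bystander: brass collar, 44 mm across, 14 mm tall. Origin: centre of its underside. Leave it where it is.
- driver: Bystander: screwdriver, 170 mm. Origin: centre of its underside. Leave it where it is.
- spanner: Bystander: steel spanner, 140 mm. Origin: centre of its underside. Leave it where it is.

How it is judged (in metres and radians):
On the way, in this order (a step that is already met when the one before it is completed fails the run):
1. the lid is tipped up at least 35 degrees, carried by the lifter (angle between lid's own z axis and vertical above 0.6 rad and contact force between lifter and lid above 0.1 N and z of lid in the frame of board below 0.08 m), for 0.1 s.
2. the lid lies turned over, flat and at rest in the high bay (angle between lid's own z axis and vertical above 3.04 rad and x of lid in the frame of board between 0.015 and 0.075 m and y of lid in the frame of board between -0.06 and 0.06 m and z of lid in the frame of board between 0.018 and 0.026 m and linear speed of lid below 0.02 m/s), for 0.3 s.
At the end, for the whole second after the job is handed in: The lid lies still, plug up, within 6 degrees of flat on the cork (its centre 15 to 75 mm beyond the step). The lifter lies still, flat within 3.5 degrees and at most 6 mm above the table, the middle of its grip over the mat, 5 mm inside its long edges and 15 mm inside its ends (all of step 2 and angle between lifter's own z axis and vertical below 0.06 rad and height (world z) of lifter below 0.006 m and y of lifter_grip in the frame of mat between -0.04 and 0.04 m and x of lifter_grip in the frame of mat between -0.08 and 0.08 m and linear speed of lifter below 0.02 m/s); the robot touches nothing.
It fails at once if the fingers or the arm touch the lid (contact force between any of the fingers, the arm and lid above 0.3 N).
It fails at once if the lifter is forced against the lid with more than 12 N (contact force between lifter and lid above 12 N).
It fails at once if the lifter is forced against the board with more than 12 N (contact force between lifter and board above 12 N).
It fails at once if the lid is lifted or thrown clear of the board (height (world z) of lid above 0.11 m).
It fails at once if another thing on the bench is moved more than 20 mm (distance of any of filterbox, fan, adapter, tin, collar, driver, spanner from where it was at the start of the episode above 0.02 m).
It also fails if it takes over 72 s, if anything falls off the work surface, if the arm or the gripper's body presses on something with over 40 N, if the wrist force passes 120 N, or if a joint passes its speed limit or range.

ROBOT

A 6-joint arm with a two-finger parallel gripper is mounted at the origin on the work surface. World frame = base frame: x ahead of the robot, y to its left, z up, the work surface at z = 0. Lengths are in mm, angles in rad, forces in N, time in s.
With the tool pointing down it reaches from about 250 to 775 mm from the base axis. Payload 4 kg.
Tool frame: the origin (TCP) lies on the centre line of the jaws, within the pads' length; the fingertips stand 19 mm ahead of it and the grasp point (between the pads) is the TCP; x points along the fingers, y is the direction in which the jaws open and shut, and the axes are right-handed (so a half turn about x gives the same grasp; the last joint's range is limited). The gripper opens to 94 mm and grips with 3 to 60 N. Pads are 16 mm wide; open, the fingers measure 119 mm over their backs; the gripper's body (75 mm by 177 mm) begins 78 mm behind the grasp point.
Start: joints at [1.199, 0.087, 1.371, -0, 1.684, -0.103], TCP at [146.075, 530.265, 224.506] pointing down, gripper open.
Joint ranges: [-3.1, 3.1], [-0.76, 2.03], [0.27, 2.55], [-1.08, 4.22], [0.17, 2.65], [-2.57, 2.57]. Speed limits (rad/s): [2.79, 2.79, 3.14, 3.14, 3.14, 3.14].

INTERFACE

Orientations are given as a rotation vector (axis times angle).
In Python, from station import bot gives the robot as it stands.
- The arm moves only by the tool apply_moves, never from a script. Its argument "series" is text: rows parted by semicolons, each of 7 numbers parted by spaces: the turn, a rotation vector about the tool's x, y, z in rad, then the shift along the tool's x, y, z in mm, then the closure in counts, from 0 (fully open) to 255 (shut). A call has 1 to 12 rows; each row shifts and turns the commanded pose from where the row before left it, along the tool's axes as they then stand; what a row does not reach is not made up. A row lasts 1/12 s, in which the tool goes at most 41.7 mm and 7.16 degrees, less where a joint would pass 70% of its speed; a pose out of reach is approached as far as the arm can. A call is refused whole if a number of a shift passes 41.7 or a number of a turn 0.125, either way. A call with a gripper value outside its range is refused whole. The fingers move at their own pace and stop on an object; "squeeze" is the grip in N (left out, the last holds). Time passes only in rows, so rows that do not move let the fingers close. It gives the time, the measured TCP pose, the force and the opening at its end, in the units of the state.
- bot.sense(): the state, without advancing time (a new reading comes with each control period).
- bot.capture(name): name is "side" or "top" or "wrist"; returns (picture, depth): 400x640x3 uint8, red, green, blue; 400x640 float32, mm along the optical axis (not along the pixel's ray), 0 where there is no reading.
- bot.camera_model(name): a dict with "intrinsics" (3x3 intrinsics, pixels), "rvec" (rotation vector, rad) and "tvec" (3), from world to camera coordinates, as OpenCV has them. Camera axes: x right, y down, z forward; pixel columns grow to the right and rows downward; lengths in mm; the calibration is good to about 2 mm. The wrist camera is an equidistant fisheye: a pixel r from the principal point sees the ray r / f radians off the axis. A picture is of the moment at which its call begins: read the wrist's pose just before it. camera_model takes no time and is no camera call; for the wrist camera it gives the pose at the moment of the call.
- bot.finish_job(): hands the job in, once; it reports no verdict.
Trained networks look in the newest picture that a camera, given by its name, has taken for a name from the list of things; names that differ only in an ending like _2 or _b are one class to them, and where a whole thing is asked for, a point or a joint stands for the part that bears it (a point fixed in the world has none). Each returns a list of dicts, best first, with "conf" (0 to 1); they miss things now and then, are a little off and sometimes report something else, mostly with a low value. They report only what shows in the picture. A call takes as long as a camera call.
- bot.outline_of(camera, query): "pixels" (400x640 bool, what is visible of it).
- bot.landmark_of(camera, query): "centre" ([x, y, z] in mm, in the coordinates of the camera as it stood for that picture, good to about 4 mm: a listed point, or the origin of a listed thing).
The state is a dict: "time_s": time; "joint_positions": joint angles; "qvel": joint speeds; "joint_efforts": joint torques, N m; "ee_pos": TCP position; "tcp_rot": TCP orientation; "contact_force": force on the tool from outside, world axes, zero at the start; "ft_torque": the same for the moment, N m; "finger_gap": opening from 0.0 (shut) to 1.0 (fully open).
Only numpy, scipy, OpenCV 4.12 (cv2) and the standard library are available. Lean on these libraries where they do the work, as an engineer would, in place of code of your own. Each camera call takes 0.05 s, during which the arm holds its last target.

## Working session

There is one attempt and no reset: what is moved stays moved. The work goes in short steps, Python scripts to look and compute and a tool call to move; the robot and the scene stay as the last step left them, time stands still between calls to the robot, and variables do not carry over. Pictures are saved under pics/ and viewed, and the job is handed in when it is done.

Besides the shell and the picture viewer there is one more tool, called after "Emit:" as name(argument=value, ...) on one line, values as JSON. apply_moves: Moves the arm, as the interface text tells. Its arguments: {"type":"object","properties":{"series":{"type":"string"},"squeeze":{"type":"number"}},"required":["series"]}

```bash
ls -la; mkdir -p pics; python3 - <<'E'
from station import bot
import cv2
print(bot.sense())
for n in ["side","top","wrist"]:
    p,d=bot.capture(n); cv2.imwrite(f"pics/{n}0.png",p[:,:,::-1])
    m=bot.camera_model(n); print(n,m)
E
```

```text
total 12
drwxr-xr-x  3 agent agent 4096 Dec  6 07:01 .
drwxr-xr-x 23 root  root  4096 Dec  6 07:01 ..
drwxr-xr-x  2 agent agent 4096 Dec  6 07:01 pics
{'time_s': 0.0, 'joint_positions': array([ 1.19892274e+00,  8.79662090e-02,  1.37220512e+00, -1.88356664e-06,
        1.68357880e+00, -1.03114103e-01]), 'qvel': array([-0.00109257, -0.00086413,  0.00110987,  0.00091601,  0.0017926 ,
       -0.00011527]), 'joint_efforts': array([-1.53064870e-03, -3.40165186e+01, -3.02430439e+01,  7.16718799e-02,
        3.27499607e-02, -1.62267697e-04]), 'ee_pos': array([145.88001473, 529.79796744, 223.3229179 ]), 'tcp_rot': array([ 0.2093317 ,  1.56098676, -0.2126346 ]), 'contact_force': array([ 0.33780788, -0.74375314,  0.34149094]), 'ft_torque': array([ 0.03362199, -0.02784915, -0.04012596]), 'finger_gap': 0.9997328785135715}
side {'intrinsics': array([[467.15827024,   0.        , 320.5191711 ],
       [  0.        , 467.15827024, 207.78666106],
       [  0.        ,   0.        ,   1.        ]]), 'rvec': array([ 2.05177852, -0.70286264,  0.40520983]), 'tvec': array([-492.27656608,  223.32521849,  834.11372797])}
top {'intrinsics': array([[385.14797004,   0.        , 316.16633097],
       [  0.        , 385.14797004, 199.24006428],
       [  0.        ,   0.        ,   1.        ]]), 'rvec': array([ 2.12092039, -2.16418223,  0.11060821]), 'tvec': array([ -6.7306922 , 607.23766342, 983.71585331])}
wrist {'intrinsics': array([[309.70691629,   0.        , 325.77656252],
       [  0.        , 309.70691629, 196.80817152],
       [  0.        ,   0.        ,   1.        ]]), 'rvec': array([-2.30603922, -1.75640642, -0.25406661]), 'tvec': array([-549.0341379 ,  -29.22326979,  392.64651012])}
```

View pics/side0.png

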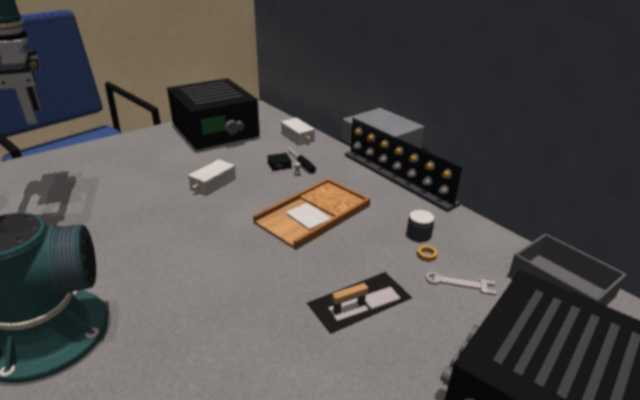

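View pics/top0.png

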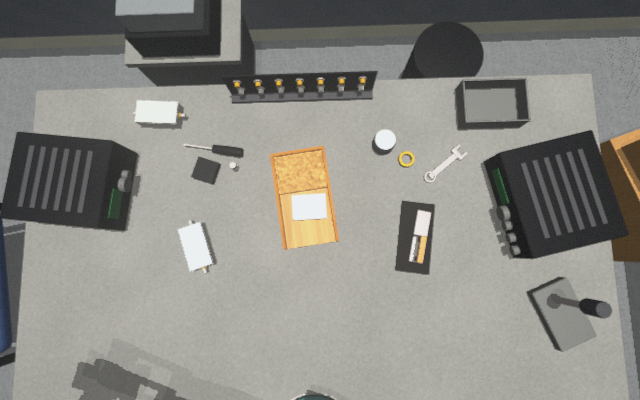

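View pics/wrist0.png

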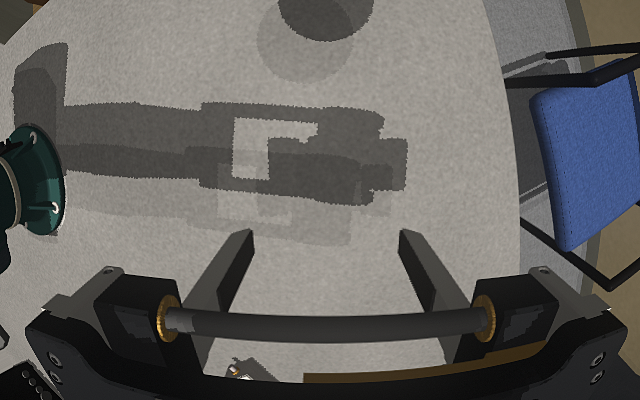

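```bash
cat > h.py <<'E'
import numpy as np, cv2
from scipy.spatial.transform import Rotation as R
from station import bot
def cam(n):
    m=bot.camera_model(n); Rm=cv2.Rodrigues(np.array(m["rvec"]))[0]; return np.array(m["intrinsics"]),Rm,np.array(m["tvec"]).ravel()
def toworld(n,pc,c=None):
    K,Rm,t=c or cam(n); return (np.asarray(pc)-t)@Rm
def pix2plane(n,uv,z,c=None):
    K,Rm,t=c or cam(n); uv=np.atleast_2d(uv).astype(float)
    if n=="wrist":
        x=(uv-K[:2,2])/K[0,0]; r=np.linalg.norm(x,axis=1)+1e-9
        d=np.c_[x*(np.sin(r)/r)[:,None],np.cos(r)]
    else: d=np.c_[(uv-K[:2,2])/K[0,0],np.ones(len(uv))]
    C=-Rm.T@t; D=d@Rm; s=(z-C[2])/D[:,2]; return C+D*s[:,None]
def proj(n,P,c=None):
    K,Rm,t=c or cam(n); p=np.atleast_2d(P)@Rm.T+t
    if n=="wrist":
        rho=np.linalg.norm(p[:,:2],axis=1)+1e-9; th=np.arctan2(rho,p[:,2]); return p[:,:2]/rho[:,None]*th[:,None]*K[0,0]+K[:2,2]
    return p[:,:2]/p[:,2:]*K[0,0]+K[:2,2]
def st():
    s=bot.sense(); Rt=R.from_rotvec(s["tcp_rot"]); return s,np.array(s["ee_pos"]),Rt
E
python3 - <<'E'
from h import *
for n in ["top","side"]:
    p,d=bot.capture(n); np.save(f"{n}d.npy",d)
    for q in ["board","board_step","lid","lifter","lifter_grip","lifter_tip","mat"]:
        for r in bot.landmark_of(n,q)[:1]: print(n,q,round(r["conf"],2),toworld(n,r["centre"]).round(1))
        if n=="top" and q in("board","lid","lifter","mat"):
            for r in bot.outline_of(n,q)[:1]:
                m=r["pixels"].astype(np.uint8); c=max(cv2.findContours(m,0,1)[0],key=cv2.contourArea)
                b=cv2.minAreaRect(c); z={"board":24,"lid":16,"lifter":40,"mat":2}[q]
                w=pix2plane(n,cv2.boxPoints(b),z); print(q,m.sum(),w.round(1).tolist())
print(bot.sense()["time_s"])
E
```

```text
top board 0.7 [636.   15.6   4.3]
board 4569 [[737.3, 111.4, 24.0], [758.1, -44.6, 24.0], [496.3, -78.6, 24.0], [475.9, 72.3, 24.0]]
top board_step 0.58 [638.8  19.2  12.2]
top lid 0.82 [ 5.91e+02 -1.00e-01  1.50e+01]
lid 788 [[623.1, 47.2, 16.0], [621.0, -45.4, 16.0], [555.7, -43.9, 16.0], [557.6, 47.9, 16.0]]
top lifter 0.85 [ 473.6 -287.2    3.7]
lifter 738 [[439.9, -254.9, 40.0], [574.3, -283.0, 40.0], [567.4, -320.6, 40.0], [433.4, -292.0, 40.0]]
top lifter_grip 0.85 [ 470.8 -290.5   40.4]
top lifter_tip 0.83 [ 571.4 -311.2    3. ]
top mat 0.77 [ 501.8 -285.7    0.9]
mat 1650 [[412.5, -224.4, 2.0], [603.1, -249.0, 2.0], [593.2, -341.7, 2.0], [403.5, -315.1, 2.0]]
side board 0.85 [636.7  22.6  -2.9]
side board_step 0.73 [634.8  21.    5. ]
side lid 0.84 [ 5.914e+02 -1.000e-01  8.900e+00]
side lifter 0.97 [ 465.7 -284.1    0.6]
side lifter_grip 0.72 [ 469.6 -286.1   39.4]
side lifter_tip 0.87 [ 572.2 -308.9    2.2]
side mat 0.88 [ 501.8 -279.7    6.1]
1.15
```

```bash
cat >> h.py <<'E'
def plan(segs, start=None, rows_min=0, maxs=40., maxr=0.12):
    """segs: list of (pos, Rotation); prints rows"""
    s,p,Rt=st()
    if start: p,Rt=start
    out=[]
    for (tp,tR,*k) in segs:
        d=np.linalg.norm(tp-p); rv=(Rt.inv()*tR).as_rotvec()
        n=int(max(np.ceil(d/maxs),np.ceil(np.linalg.norm(rv)/maxr),1, k[0] if k else 1))
        p0=p.copy();R0=Rt
        for i in range(n):
            gp=p0+(tp-p0)*(i+1)/n; gR=R0*R.from_rotvec(rv*(i+1)/n)
            w=(Rt.inv()*gR).as_rotvec().round(4); t=Rt.inv().apply(gp-p).round(2)
            # simulate with rounded (shift along axes before the turn)
            p=p+Rt.apply(t); Rt=Rt*R.from_rotvec(w)
            out.append((*w,*t))
    return out,(p,Rt)
def show(out,g):
    for i in range(0,len(out),12):
        print("; ".join(" ".join(f"{v:g}" for v in r)+f" {g}" for r in out[i:i+12]));print()
def down(yaw):  # tool x down, tool z along yaw dir
    c,s_=np.cos(yaw),np.sin(yaw); x=np.array([0,0,-1.]); z=np.array([c,s_,0]); y=np.cross(z,x); return R.from_matrix(np.c_[x,y,z])
E
python3 - <<'E'
from h import *
s,p,Rt=st(); print(Rt.as_matrix().round(3))
K,Rm,t=cam("wrist"); C=-Rm.T@t
print("cam in tool",Rt.inv().apply(C-p).round(1)); print((Rt.as_matrix().T@Rm.T).round(3))
print(np.degrees(np.arctan2(*Rt.as_matrix()[[1,0],2])))
E
```

```text
[[ 0.     0.266  0.964]
 [ 0.     0.964 -0.266]
 [-1.     0.    -0.   ]]
cam in tool [-159.9    0.   -84. ]
[[ 0.    -0.286  0.958]
 [ 1.    -0.    -0.001]
 [ 0.001  0.958  0.286]]
-15.398311171433848
```

```bash
python3 - <<'E'
from h import *
o,e=plan([(np.array([640,10,260.]),down(np.radians(0)))]); o=[tuple(np.round(r,3)) for r in o]; print(len(o)); show(o,0); np.set_printoptions(suppress=True)
E
```

```text
18
-0.015 0 -0 -1.97 -20.58 34.13 0; -0.015 0 -0 -1.98 -21.08 33.82 0; -0.015 0 -0 -1.97 -21.59 33.5 0; -0.015 0 -0 -1.98 -22.09 33.18 0; -0.015 0 -0 -1.97 -22.58 32.84 0; -0.015 0 -0 -1.97 -23.07 32.5 0; -0.015 0 -0 -1.98 -23.55 32.15 0; -0.015 0 -0 -1.97 -24.02 31.8 0; -0.015 0 -0 -1.98 -24.5 31.43 0; -0.015 0 -0 -1.97 -24.97 31.07 0; -0.015 0 -0 -1.97 -25.42 30.69 0; -0.015 0 -0 -1.98 -25.88 30.31 0

-0.015 0 0 -1.97 -26.34 29.91 0; -0.015 0 0 -1.97 -26.77 29.52 0; -0.015 0 0 -1.97 -27.21 29.12 0; -0.015 0 0 -1.97 -27.65 28.71 0; -0.015 0 0 -1.97 -28.07 28.29 0; -0.015 0 0 -1.98 -28.49 27.87 0
```

Emit:
apply_moves(series="-0.015 0 0 -2 -21 34 0; -0.015 0 0 -2 -21 34 0; -0.015 0 0 -2 -21.5 33.5 0; -0.015 0 0 -2 -22 33 0; -0.015 0 0 -2 -22.5 33 0; -0.015 0 0 -2 -23 32.5 0; -0.015 0 0 -2 -23.5 32 0; -0.015 0 0 -2 -24 32 0; -0.015 0 0 -2 -24.5 31.5 0; -0.015 0 0 -2 -25 31 0; -0.015 0 0 -2 -25.5 30.5 0; -0.015 0 0 -2 -26 30.5 0")

```text
time_s: 2.15
ee_pos: [476.6, 181.7, 248.9]
tcp_rot: [0.07, 1.569, -0.069]
contact_force: [-0.3, 0.9, -0.5]
finger_gap: 1.002
```

Emit:
apply_moves(series="-0.015 0 0 -2 -26 30 0; -0.015 0 0 -2 -27 29.5 0; -0.015 0 0 -2 -27 29 0; -0.015 0 0 -2 -27.5 28.5 0; -0.015 0 0 -2 -28 28 0; -0.015 0 0 -2 -28.5 28 0; 0 0 0 0 0 0 0; 0 0 0 0 0 0 0")

```text
time_s: 2.82
ee_pos: [640.8, 8.8, 258.6]
tcp_rot: [0.002, 1.574, -0.001]
contact_force: [-0.1, 0.8, -0.1]
finger_gap: 0.998
```

```bash
cat > look.py <<'E'
from h import *
import sys
tag=sys.argv[1]
s,p,Rt=st(); print(s["time_s"],p.round(1),Rt.as_matrix().round(3).tolist())
c=cam("wrist"); im,d=bot.capture("wrist"); np.savez(f"w{tag}.npz",K=c[0],R=c[1],t=c[2],im=im,d=d)
cv2.imwrite(f"pics/w{tag}.png",im[:,:,::-1])
for q in sys.argv[2:]:
    for r in bot.landmark_of("wrist",q)[:1]: print(q,round(r["conf"],2),toworld("wrist",r["centre"],c).round(1))
E
python3 look.py 1 board board_step lid
```

```text
2.8167 [640.8   8.8 258.6] [[-0.003, 0.002, 1.0], [0.0, 1.0, -0.002], [-1.0, 0.0, -0.003]]
board 0.69 [590.6   5.3   7.3]
board_step 0.92 [634.7  15.8   7.8]
lid 0.67 [590.9   4.8   6.6]
```

View pics/w1.png

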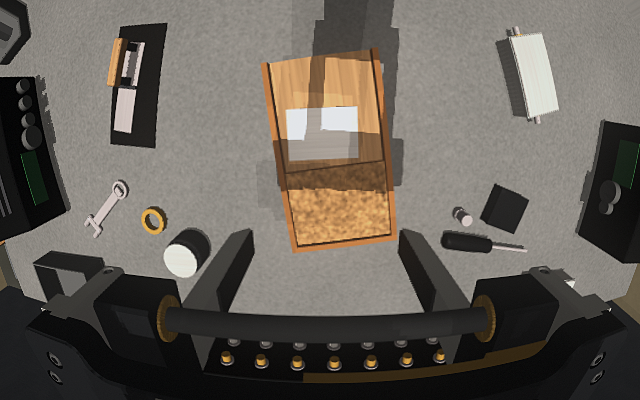

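```bash
python3 - <<'E'
import cv2
im=cv2.imread("pics/w1.png")[35:265,240:420]; im=cv2.convertScaleAbs(im,alpha=1.3,beta=20)
cv2.imwrite("pics/w1c.png",cv2.resize(im,None,fx=2.6,fy=2.6,interpolation=cv2.INTER_CUBIC))
im=cv2.imread("pics/w1.png")[15:155,90:190]
cv2.imwrite("pics/w1l.png",cv2.resize(im,None,fx=4.2,fy=4.2,interpolation=cv2.INTER_CUBIC))
E
```

```text
(no output)
```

View pics/w1c.png

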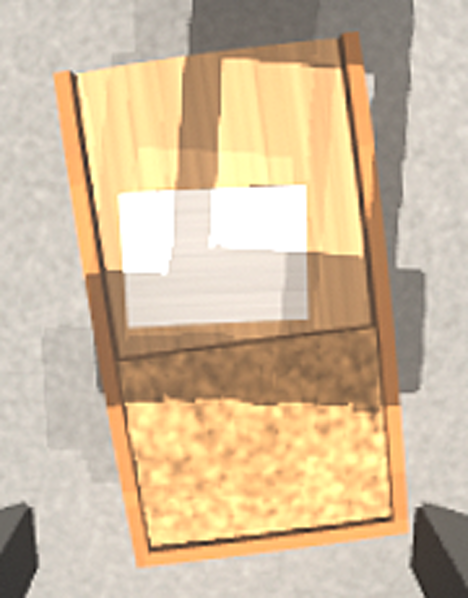

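View pics/w1l.png

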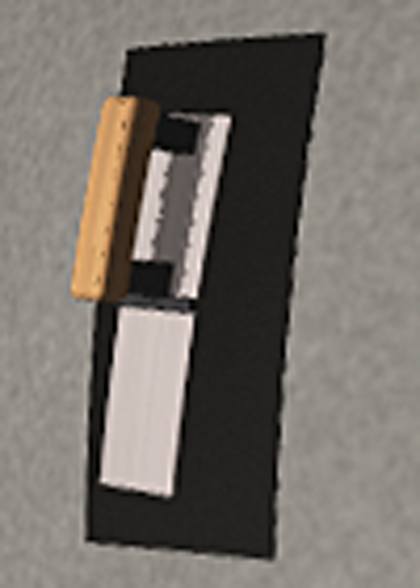

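```bash
cat > an.py <<'E'
from h import *
f=np.load("w1.npz"); c=(f["K"],f["R"],f["t"])
def W(pts,s,o,z): return pix2plane("wrist",np.array(pts)/s+np.array(o),z,c)
L=W([(118,193),(306,184),(308,319),(127,327)],2.6,(240,35),16)
S=W([(118,358),(375,326)],2.6,(240,35),16)
B=W([(55,72),(357,32),(406,533),(138,567)],2.6,(240,35),24)
print("lid",L.round(1).tolist(),L.mean(0)); 
ang=lambda v:np.degrees(np.arctan2(v[1],v[0]))
print("lid yaw",ang(L[1]-L[0])-90,ang(L[2]-L[3])-90,ang(L[3]-L[0]),ang(L[2]-L[1]))
print("step",S.round(1).tolist(),S.mean(0),ang(S[1]-S[0])-90)
print("board",B.round(1).tolist(),ang(B[3]-B[0]),ang(B[2]-B[1]),ang(B[1]-B[0])-90,ang(B[2]-B[3])-90, np.linalg.norm(B[3]-B[0]),np.linalg.norm(B[1]-B[0]))
M=W([(127,50),(325,35),(272,558),(88,541)],4.2,(90,15),2)
print("mat",M.round(1).tolist(),M.mean(0),ang(M[3]-M[0]),ang(M[2]-M[1]))
for z in (3.5,14,25):
  F=W([(99,484),(172,496)],4.2,(90,15),z); print("front",z,F.round(1).tolist(),np.linalg.norm(F[1]-F[0]),ang(F[1]-F[0])-90)
P=W([(118,308),(197,312)],4.2,(90,15),3.5); print("pivot",P.round(1).tolist(),P.mean(0))
Rr=W([(232,117)],4.2,(90,15),3.5); print("rear right corner",Rr.round(1))
G=W([(105,97),(72,296)],4.2,(90,15),46); print("grip",G.round(1),ang(G[1]-G[0]))
E
python3 an.py
```

```text
lid [[558.2, -43.1, 16.0], [554.2, 50.0, 16.0], [622.5, 51.9, 16.0], [626.4, -40.1, 16.0]] [590.32797964   4.68556761  16.        ]
lid yaw 2.482021665971473 2.3951083639095287 2.5959645935341547 1.5766491863454868
step [[642.5, -45.2, 16.0], [625.8, 86.6, 16.0]] [634.13609179  20.72582206  16.        ] 7.20395577085506
board [[496.6, -72.7, 24.0], [477.5, 74.1, 24.0], [738.1, 108.5, 24.0], [757.4, -38.2, 24.0]] 7.534330779237178 7.520901858330729 7.410870986481555 7.502957948644237 263.12315454613565 148.06158513374865
mat [[403.9, -310.4, 2.0], [417.0, -220.8, 2.0], [603.0, -248.0, 2.0], [590.8, -335.9, 2.0]] [ 503.66161103 -278.76433598    2.        ] -7.750683196313443 -8.331236010055441
front 3.5 [[569.4, -326.1, 3.5], [577.1, -290.3, 3.5]] 36.66121902278581 -12.071500365719203
front 14 [[569.1, -317.7, 14.0], [576.6, -282.7, 14.0]] 35.73413332674374 -12.071500365719402
front 25 [[568.8, -308.8, 25.0], [576.1, -274.8, 25.0]] 34.76290069279485 -12.071500365719388
pivot [[504.3, -311.7, 3.5], [511.1, -274.0, 3.5]] [ 507.7284957  -292.86628202    3.5       ]
rear right corner [[ 441.2 -258.4    3.5]]
grip [[ 435.  -285.6   46. ]
 [ 502.4 -300.    46. ]] -12.008094538676781
```

```bash
python3 - <<'E'
from h import *
o,e=plan([(np.array([471,-286,110.]),down(np.radians(-12))),(np.array([471,-286,42.]),down(np.radians(-12)),4)]); o=[tuple(np.round(r,3)) for r in o]; print(len(o)); show([tuple(np.round(r[:3],3))+tuple(np.round(r[3:],1)) for r in o],0)
E
```

```text
14
0.021 0 -0 15.1 -29.8 -16.9 0; 0.021 0 -0 15.1 -30.1 -16.3 0; 0.021 0 -0 15.1 -30.4 -15.6 0; 0.021 0 -0 15.1 -30.8 -15 0; 0.021 0 -0 15.1 -31.1 -14.3 0; 0.021 0 -0 15.1 -31.4 -13.7 0; 0.021 0 -0 15.1 -31.7 -13 0; 0.021 0 -0 15.1 -31.9 -12.3 0; 0.021 0 -0 15.1 -32.2 -11.6 0; 0.021 0 -0 15.1 -32.4 -11 0; 0 -0 0 17 0 0 0; 0 -0 0 17 0 0 0

0 -0 0 17 0 0 0; 0 -0 0 17 0 0 0
```

Emit:
apply_moves(series="0.021 0 0 15 -30 -17 0; 0.021 0 0 15 -30 -16 0; 0.021 0 0 15 -30.5 -15.5 0; 0.021 0 0 15 -31 -15 0; 0.021 0 0 15 -31 -14 0; 0.021 0 0 15 -31.5 -13.5 0; 0.021 0 0 15 -31.5 -13 0; 0.021 0 0 15 -32 -12.5 0; 0.021 0 0 15 -32 -11.5 0; 0.021 0 0 15 -32.5 -11 0; 0 0 0 0 0 0 0; 0 0 0 0 0 0 0")

```text
time_s: 4.02
ee_pos: [471.0, -287.2, 110.1]
tcp_rot: [0.166, 1.565, -0.164]
contact_force: [0.8, 0.7, 0.6]
finger_gap: 0.998
```

```bash
python3 look.py 2 lifter_grip lifter lifter_tip
```

```text
4.0167 [ 471.  -287.2  110.1] [[-0.001, 0.209, 0.978], [0.001, 0.978, -0.209], [-1.0, 0.001, -0.001]]
lifter_grip 0.87 [ 468.8 -289.3   39.2]
lifter 0.68 [ 470.9 -289.4    0.9]
lifter_tip 0.58 [ 572.2 -313.4    1.6]
```

View pics/w2.png

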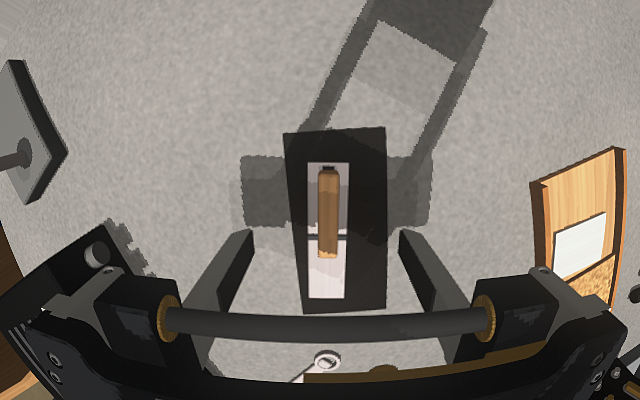

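```bash
python3 - <<'E'
from h import *
f=np.load("w2.npz"); c=(f["K"],f["R"],f["t"]); p=np.array([471,-287.2,110.1]); Rt=down(np.radians(-12))
T=lambda uv,z:print(uv,z,Rt.inv().apply(pix2plane("wrist",[uv],z,c)-p).round(1)[0])
for uv,z in [((318,172),48),((339,172),48),((318,257),48),((338,257),48),((308,164),3.5),((349,163),3.5),((308,235),3.5),((347,235),3.5),((310,297),3.5),((344,299),3.5),((310,297),10),((344,299),10)]: T(uv,z)
E
```

```text
(318, 172) 48 [ 62.1  -5.7 -36.8]
(339, 172) 48 [ 62.1   9.7 -36.8]
(318, 257) 48 [62.1 -6.3 32.7]
(338, 257) 48 [62.1  9.8 32.8]
(308, 164) 3.5 [106.6 -15.5 -34.5]
(349, 163) 3.5 [106.6  20.4 -35.4]
(308, 235) 3.5 [106.6 -16.7  32.8]
(347, 235) 3.5 [106.6  19.9  32.9]
(310, 297) 3.5 [106.6 -16.5 103.6]
(344, 299) 3.5 [106.6  18.8 106.3]
(310, 297) 10 [100.1 -16.1  99. ]
(344, 299) 10 [100.1  18.3 101.6]
```

Emit:
apply_moves(series="0 0 0 17 1.5 -1.5 0; 0 0 0 17 0 0 0; 0 0 0 17 0 0 0; 0 0 0 17 0 0 0; 0 0 0 0 0 0 150; 0 0 0 0 0 0 255; 0 0 0 0 0 0 255; 0 0 0 0 0 0 255; 0 0 0 0 0 0 255; 0 0 0 0 0 0 255; 0 0 0 0 0 0 255; 0 0 0 0 0 0 255", squeeze=90)

```text
time_s: 5.22
ee_pos: [471.2, -286.0, 42.8]
tcp_rot: [0.164, 1.564, -0.164]
contact_force: [-0.3, 0.0, 0.2]
finger_gap: 0.471
```

Emit:
apply_moves(series="0 0 0 0 0 0 255; 0 0 0 0 0 0 255; 0 0 0 0 0 0 255; 0 0 0 0 0 0 255; 0 0 0 0 0 0 255; 0 0 0 0 0 0 255; 0 0 0 0 0 0 255; 0 0 0 0 0 0 255", squeeze=90)

```text
time_s: 5.88
ee_pos: [471.0, -285.7, 42.4]
tcp_rot: [0.164, 1.565, -0.164]
contact_force: [-0.6, 0.4, -0.2]
finger_gap: 0.165
```

Emit:
apply_moves(series="0 0 0 0 0 0 255; 0 0 0 0 0 0 255; 0 0 0 -15 0 0 255; 0 0 0 -20 0 0 255; 0 0 0 -10 0 0 255; 0 0.0873 0 0 0 0 255; 0 0.0873 0 0 0 0 255; 0 0.0873 0 0 0 0 255; 0 0.0873 0 0 0 0 255; 0 0 0 0 0 0 255; 0 0 0 0 0 0 255; 0 0 0 0 0 0 255")

```text
time_s: 6.88
ee_pos: [470.9, -285.7, 87.2]
tcp_rot: [0.2, 1.911, -0.14]
contact_force: [0.7, -0.9, -1.6]
finger_gap: 0.167
```

```bash
python3 - <<'E'
from h import *
s,p,Rt=st(); print(p,Rt.as_matrix().round(3).tolist(),s["contact_force"],s["ft_torque"],s["finger_gap"])
E
python3 look.py 3 lifter_tip
```

```text
[ 470.88019296 -285.67582082   87.21201149] [[-0.334, 0.207, 0.92], [0.071, 0.978, -0.195], [-0.94, 0.0, -0.341]] [ 0.69585954 -0.87322332 -1.64304946] [-0.0562041  -0.19184533 -0.00696517] 0.16748332129874371
6.8833 [ 470.9 -285.7   87.2] [[-0.334, 0.207, 0.92], [0.071, 0.978, -0.195], [-0.94, 0.0, -0.341]]
```

View pics/w3.png

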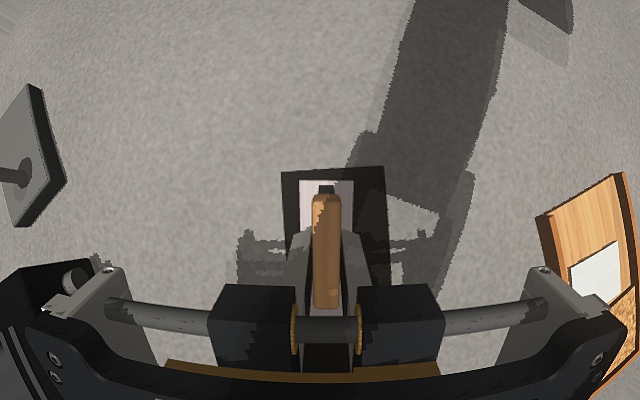

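Emit:
apply_moves(series="0 0 0 3.76 0 1.37 255; 0 0 0 3.76 0 1.37 255; 0 0 0 0 0 0 255; 0 0 0 0 0 0 255")

```text
time_s: 7.32
ee_pos: [470.6, -285.6, 79.3]
tcp_rot: [0.201, 1.912, -0.14]
contact_force: [-0.3, -0.4, -0.3]
finger_gap: 0.162
```

Emit:
apply_moves(series="0 0 0 0.94 0 0.34 255; 0 0 0 0.94 0 0.34 255; 0 0 0 0 0 0 255")

```text
time_s: 7.57
ee_pos: [471.0, -285.8, 77.3]
tcp_rot: [0.2, 1.912, -0.14]
contact_force: [0.2, -0.3, -1.6]
finger_gap: 0.166
```

Emit:
apply_moves(series="0 0 0 0.94 0 0.34 255; 0 0 0 0 0 0 255")

```text
time_s: 7.73
ee_pos: [471.0, -285.7, 76.2]
tcp_rot: [0.2, 1.912, -0.14]
contact_force: [-0.6, -0.2, -1.4]
finger_gap: 0.16
```

Emit:
apply_moves(series="0 0 0 0.94 0 0.34 255; 0 0 0 0 0 0 255")

```text
time_s: 7.9
ee_pos: [471.0, -285.7, 75.2]
tcp_rot: [0.2, 1.912, -0.14]
contact_force: [-1.2, 0.4, -2.5]
finger_gap: 0.166
```

Emit:
apply_moves(series="0 0 0 0.94 0 0.34 255; 0 0 0 0.94 0 0.34 255; 0 0 0 0 0 0 255")

```text
time_s: 8.15
ee_pos: [470.7, -285.8, 74.4]
tcp_rot: [0.2, 1.913, -0.141]
contact_force: [-1.2, 1.2, 3.7]
finger_gap: 0.167
```

Emit:
apply_moves(series="0 0 0 0.94 0 0.34 255; 0 0 0 0.94 0 0.34 255; 0 0 0 0 0 0 255")

```text
time_s: 8.4
ee_pos: [470.3, -285.8, 73.6]
tcp_rot: [0.201, 1.913, -0.141]
contact_force: [-4.6, 3.1, 9.1]
finger_gap: 0.165
```

Emit:
apply_moves(series="0 0 0 0.94 0 0.34 255; 0 0 0 0.94 0 0.34 255; 0 0 0 0 0 0 255")

```text
time_s: 8.65
ee_pos: [469.6, -286.0, 72.3]
tcp_rot: [0.201, 1.915, -0.142]
contact_force: [-7.3, 1.9, 12.2]
finger_gap: 0.164
```

Emit:
apply_moves(series="0 0 0 0.94 0 0.34 255; 0 0 0 0.94 0 0.34 255; 0 0 0 0 0 0 255")

```text
time_s: 8.9
ee_pos: [469.4, -286.0, 70.4]
tcp_rot: [0.201, 1.915, -0.142]
contact_force: [-7.3, 1.6, 12.1]
finger_gap: 0.164
```

```bash
python3 - <<'E'
from h import *
s,p,Rt=st(); print(p)
G=down(np.radians(7.5))*R.from_rotvec([0,np.radians(5),0])
o,e=plan([(p+[0,0,35],Rt,2),(np.array([432.4,-16.2,115]),G),(np.array([432.4,-16.2,72]),G,3)]); show([tuple(np.round(r[:3],3))+tuple(np.round(r[3:],1)) for r in o],255)
E
```

```text
[ 469.36574949 -285.96813944   70.38438802]
0 0 0 -16.4 -0 -6 255; 0 0 0 -16.4 -0 -6 255; -0.048 -0.038 -0.01 3.2 36.6 -12.9 255; -0.048 -0.038 -0.01 2.4 37.2 -11.2 255; -0.048 -0.038 -0.01 1.6 37.7 -9.5 255; -0.048 -0.038 -0.01 0.9 38.1 -7.8 255; -0.048 -0.038 -0.01 0.2 38.5 -5.9 255; -0.048 -0.038 -0.01 -0.4 38.7 -4.1 255; -0.048 -0.038 -0.01 -0.9 38.8 -2.2 255; -0 0 0 14.3 0 1.2 255; -0 0 0 14.3 0 1.2 255; -0 0 0 14.3 0 1.2 255
```

Emit:
apply_moves(series="0 0 0 -17 0 -6 255; 0 0 0 -17 0 -6 255; -0.048 -0.038 -0.01 3 36.5 -13 255; -0.048 -0.038 -0.01 2.5 37 -11 255; -0.048 -0.038 -0.01 1.5 37.5 -9.5 255; -0.048 -0.038 -0.01 1 38 -8 255; -0.048 -0.038 -0.01 0 38.5 -6 255; -0.048 -0.038 -0.01 0 38.5 -4 255; -0.048 -0.038 -0.01 -1 39 -2 255; 0 0 0 0 0 0 255; 0 0 0 0 0 0 255")

```text
time_s: 9.82
ee_pos: [433.5, -15.1, 113.6]
tcp_rot: [-0.111, 1.647, 0.107]
contact_force: [0.7, 0.1, -1.2]
finger_gap: 0.163
```

```bash
python3 look.py 4 lid board_step lifter_tip; python3 - <<'E'
from h import *
p,d=bot.capture("side"); cv2.imwrite("pics/side4.png",cv2.resize(p[150:280,210:410][:,:,::-1],None,fx=4,fy=4,interpolation=cv2.INTER_CUBIC))
E
```

```text
9.8167 [433.5 -15.1 113.6] [[-0.078, -0.137, 0.987], [-0.008, 0.991, 0.137], [-0.997, 0.003, -0.079]]
lid 0.58 [589.6   5.6   8. ]
lifter_tip 0.74 [533.1  -5.4  70.2]
```

View pics/w4.png

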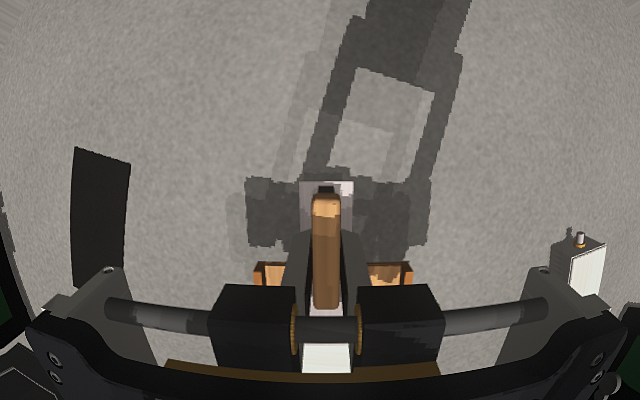

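View pics/side4.png

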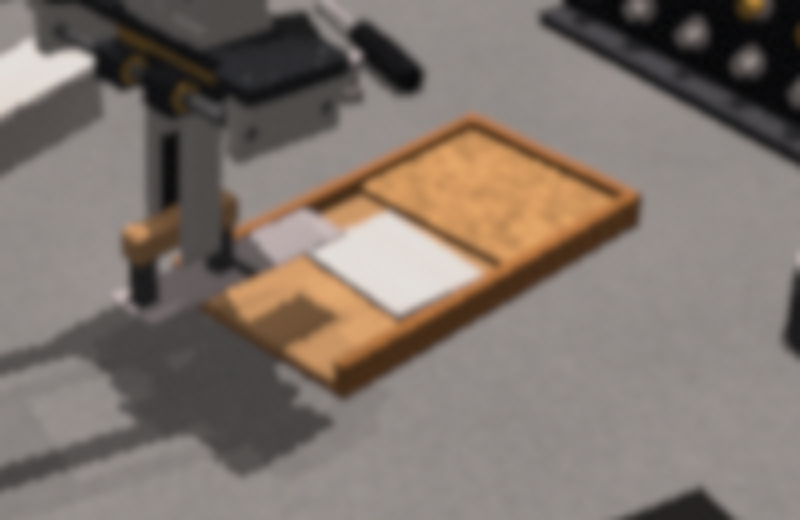

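Emit:
apply_moves(series="0 0.01 0 13 -1 0.2 255; 0 0 0 13 0 1.1 255; 0 0 0 13 0 1.1 255; 0 0 0 9 0 0.8 255; 0 0 0 3 0 0.3 255; 0 0 0 0 0 0 255; 0 0 0 0 0 0 255")

```text
time_s: 10.65
ee_pos: [433.3, -18.0, 62.3]
tcp_rot: [-0.108, 1.659, 0.104]
contact_force: [0.6, -0.0, -1.5]
finger_gap: 0.165
```

```bash
cat > s.py <<'E'
from h import *
s,p,Rt=st(); m=Rt.as_matrix()
u=np.array([np.cos(np.radians(7.5)),np.sin(np.radians(7.5))]); v=np.array([-u[1],u[0]])
t=p-0
tip=p+Rt.apply([36.5,0,105]); o=np.array([635.8,20.3])
print(round(s["time_s"],2),p.round(2),"pitch",np.degrees(np.arcsin(-m[2,2])).round(2),"yaw",np.degrees(np.arctan2(m[1,2],m[0,2])).round(2),"roll",np.degrees(m[2,1]).round(2),"F",s["contact_force"].round(2),"T",s["ft_torque"].round(3),"tip b", ((tip[:2]-o)@u).round(1),((tip[:2]-o)@v).round(1),tip[2].round(1))
E
python3 s.py
```

```text
10.65 [433.28 -18.03  62.31] pitch 5.18 yaw 7.63 roll 0.19 F [ 0.62 -0.01 -1.52] T [ 0.055 -0.008 -0.026] tip b -104.5 -11.2 16.5
```

Emit:
apply_moves(series="0 0 0 1 1.5 0.1 255; 0 0 0 1 0 0.1 255; 0 0 0 1 0 0.1 255; 0 0 0 0 0 0 255")

```text
time_s: 10.98
ee_pos: [433.1, -16.2, 59.6]
tcp_rot: [-0.109, 1.658, 0.104]
contact_force: [-0.3, 0.4, -1.4]
finger_gap: 0.172
```

Emit:
apply_moves(series="0 0 0 0.5 0 0 255; 0 0 0 0.5 0 0.1 255; 0 0 0 0 0 0 255")

```text
time_s: 11.23
ee_pos: [433.0, -16.2, 58.4]
tcp_rot: [-0.108, 1.658, 0.104]
contact_force: [-1.0, -0.2, -0.9]
finger_gap: 0.169
```

Emit:
apply_moves(series="0 0 0 0.5 0 0 255; 0 0 0 0.5 0 0.1 255; 0 0 0 0 0 0 255")

```text
time_s: 11.48
ee_pos: [432.9, -16.2, 57.3]
tcp_rot: [-0.108, 1.659, 0.104]
contact_force: [-0.3, -0.8, -1.8]
finger_gap: 0.163
```

Emit:
apply_moves(series="0 0 0 0 0 0 255")

```text
time_s: 11.57
ee_pos: [432.9, -16.2, 57.3]
tcp_rot: [-0.108, 1.658, 0.104]
contact_force: [-0.2, 0.7, -1.6]
finger_gap: 0.161
```

Emit:
apply_moves(series="0 0 0 0.5 0 0 255; 0 0 0 0.5 0 0.1 255; 0 0 0 0 0 0 255; 0 0 0 0 0 0 255")

```text
time_s: 11.9
ee_pos: [433.0, -16.2, 56.3]
tcp_rot: [-0.108, 1.658, 0.104]
contact_force: [-0.1, -0.8, -1.1]
finger_gap: 0.167
```

Emit:
apply_moves(series="0 0 0 0.5 0 0 255; 0 0 0 0 0 0 255; 0 0 0 0 0 0 255")

```text
time_s: 12.15
ee_pos: [432.9, -16.2, 55.9]
tcp_rot: [-0.108, 1.658, 0.104]
contact_force: [-0.1, -0.4, -2.4]
finger_gap: 0.164
```

```bash
python3 s.py
```

```text
12.15 [432.91 -16.23  55.85] pitch 5.16 yaw 7.66 roll 0.19 F [-0.14 -0.41 -2.37] T [ 0.05  -0.054  0.012] tip b -104.6 -9.3 10.1
```

Emit:
apply_moves(series="0 0 0 0.5 0 0.1 255; 0 0 0 0.5 0 0 255; 0 0 0 0 0 0 255")

```text
time_s: 12.4
ee_pos: [433.0, -16.2, 54.9]
tcp_rot: [-0.108, 1.658, 0.104]
contact_force: [-1.0, -0.3, -0.5]
finger_gap: 0.165
```

Emit:
apply_moves(series="0 0 0 0 0 0 255")

```text
time_s: 12.48
ee_pos: [433.1, -16.2, 55.0]
tcp_rot: [-0.108, 1.658, 0.104]
contact_force: [0.4, -0.6, -1.3]
finger_gap: 0.167
```

Emit:
apply_moves(series="0 0.007 0 0 0 0 255; 0 0 0 0 0 0 255; 0 0 0 0 0 0 255")

```text
time_s: 12.73
ee_pos: [433.2, -16.2, 55.1]
tcp_rot: [-0.109, 1.665, 0.104]
contact_force: [-0.1, 0.1, -0.2]
finger_gap: 0.168
```

Emit:
apply_moves(series="0 0.007 0 0 0 0 255; 0 0 0 0 0 0 255; 0 0 0 0 0 0 255")

```text
time_s: 12.98
ee_pos: [433.3, -16.2, 55.2]
tcp_rot: [-0.109, 1.672, 0.103]
contact_force: [0.4, -0.0, 0.7]
finger_gap: 0.161
```

```bash
python3 s.py
```

```text
12.98 [433.33 -16.25  55.18] pitch 5.92 yaw 7.67 roll 0.18 F [ 0.36 -0.01  0.68] T [ 0.024 -0.195  0.015] tip b -104.8 -9.4 8.0
```

Emit:
apply_moves(series="0 0 0 -0.3 0 3 255; 0 0 0 -0.5 0 5 255; 0 0 0 -0.5 0 5 255; 0 0 0 -0.5 0 5 255; 0 0 0 0 0 0 255")

```text
time_s: 13.4
ee_pos: [452.3, -13.7, 54.9]
tcp_rot: [-0.109, 1.671, 0.103]
contact_force: [0.2, -0.1, 0.1]
finger_gap: 0.166
```

```bash
python3 s.py
```

```text
13.4 [452.31 -13.71  54.91] pitch 5.87 yaw 7.67 roll 0.18 F [ 0.25 -0.1   0.09] T [ 0.065 -0.342  0.037] tip b -85.6 -9.4 7.9
```

Emit:
apply_moves(series="0 0 0 -0.2 0 2 255; 0 0 0 -0.2 0 2 255; 0 0 0 -0.2 0 2 255; 0 0 0 0 0 0 255")

```text
time_s: 13.73
ee_pos: [457.2, -13.0, 54.8]
tcp_rot: [-0.109, 1.672, 0.103]
contact_force: [-1.5, 0.0, 1.6]
finger_gap: 0.162
```

```bash
python3 s.py; python3 - <<'E'
from h import *
p,d=bot.capture("side"); cv2.imwrite("pics/side5.png",cv2.resize(p[150:280,210:410][:,:,::-1],None,fx=4,fy=4,interpolation=cv2.INTER_CUBIC))
E
```

```text
13.73 [457.2  -12.97  54.82] pitch 5.94 yaw 7.67 roll 0.19 F [-1.51  0.01  1.64] T [ 0.05  -0.099  0.04 ] tip b -80.8 -9.3 7.6
```

View pics/side5.png

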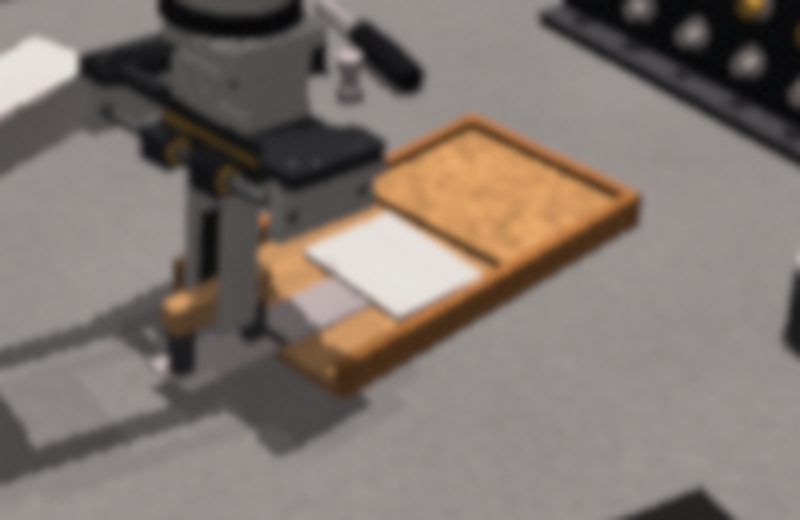

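Emit:
apply_moves(series="0 0 0 -0.2 0 2 255; 0 0 0 -0.2 0 2 255; 0 0 0 0 0 0 255")

```text
time_s: 14.03
ee_pos: [461.2, -12.4, 54.8]
tcp_rot: [-0.109, 1.672, 0.103]
contact_force: [-1.3, 0.4, 1.6]
finger_gap: 0.166
```

```bash
python3 s.py
```

```text
14.03 [461.19 -12.44  54.81] pitch 5.94 yaw 7.66 roll 0.19 F [-1.28  0.43  1.59] T [ 0.02  -0.045  0.01 ] tip b -76.7 -9.3 7.6
```

```bash
python3 - <<'E'
from h import *
p,d=bot.capture("side"); cv2.imwrite("pics/side6.png",cv2.resize(p[170:260,270:370][:,:,::-1],None,fx=8,fy=6.6,interpolation=cv2.INTER_CUBIC)); print(bot.sense()["time_s"])
g=lambda f:cv2.imread(f)
a=p[:,:,::-1]; 
np.save("side6.npy",p)
E
python3 look.py 6 
```

```text
14.0833
14.0833 [461.2 -12.5  54.8] [[-0.103, -0.133, 0.986], [-0.011, 0.991, 0.133], [-0.995, 0.003, -0.103]]
```

View pics/side6.png

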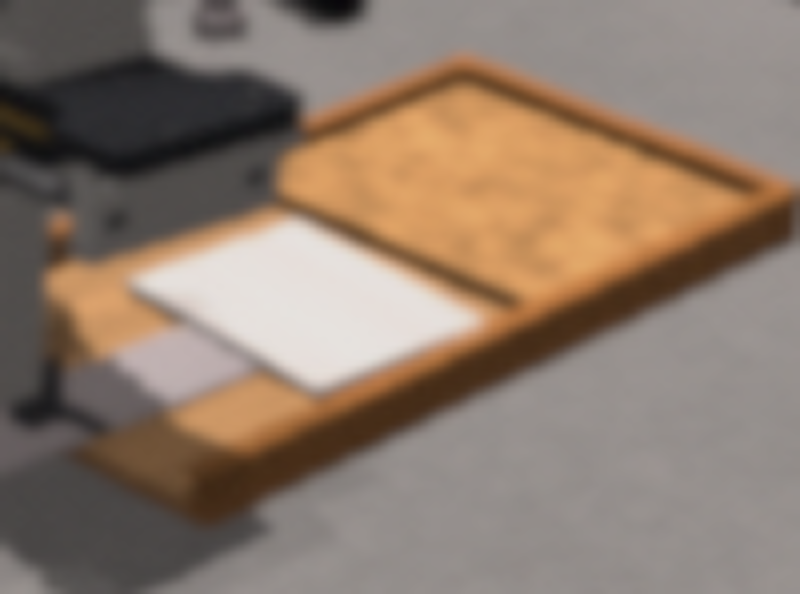

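View pics/w6.png

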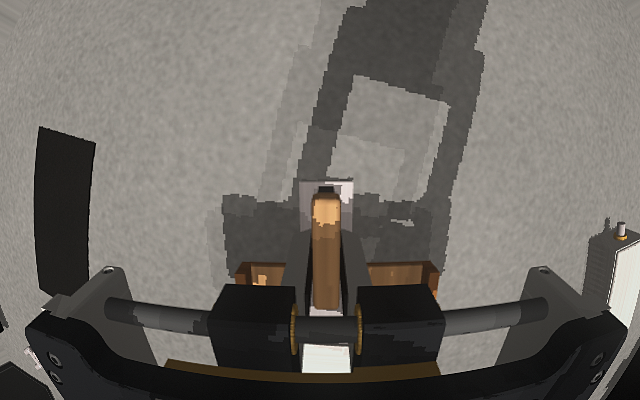

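Emit:
apply_moves(series="0 0.017 0 -1 0 0 255; 0 0 0 0 0 0 255; 0 0 0 0 0 0 255")

```text
time_s: 14.38
ee_pos: [461.7, -12.4, 56.0]
tcp_rot: [-0.111, 1.688, 0.103]
contact_force: [-0.9, 0.1, 2.7]
finger_gap: 0.162
```

```bash
python3 s.py
```

```text
14.38 [461.66 -12.45  56.04] pitch 6.87 yaw 7.67 roll 0.18 F [-0.89  0.07  2.7 ] T [ 0.105 -0.391 -0.005] tip b -77.0 -9.3 7.2
```

Emit:
apply_moves(series="0 0 0 -0.5 0 2 255; 0 0 0 -0.3 0 2 255; 0 0 0 0 0 0 255")

```text
time_s: 14.63
ee_pos: [464.8, -12.0, 56.0]
tcp_rot: [-0.11, 1.69, 0.103]
contact_force: [-1.4, 0.6, 3.2]
finger_gap: 0.17
```

```bash
python3 s.py
```

```text
14.63 [464.83 -11.96  56.03] pitch 6.98 yaw 7.66 roll 0.19 F [-1.38  0.59  3.2 ] T [-0.004  0.109 -0.076] tip b -73.9 -9.3 7.0
```

Emit:
apply_moves(series="0 0 0 -0.25 0 2 255; 0 0 0 0 0 0 255; 0 0 0 0 0 0 255")

```text
time_s: 14.88
ee_pos: [467.0, -11.6, 56.0]
tcp_rot: [-0.11, 1.689, 0.103]
contact_force: [-2.2, 0.5, 3.3]
finger_gap: 0.165
```

```bash
python3 s.py
```

```text
14.88 [467.   -11.63  56.03] pitch 6.94 yaw 7.67 roll 0.19 F [-2.2   0.46  3.29] T [0.037 0.135 0.032] tip b -71.7 -9.2 7.1
```

```bash
python3 - <<'E'
from h import *
s,p,Rt=st()
im,d=bot.capture("side"); big=cv2.resize(im[185:260,250:340][:,:,::-1],None,fx=8,fy=8,interpolation=cv2.INTER_CUBIC)
cv2.imwrite("pics/side7.png",big)
outs=[]
for name,b,rs,dx in [("A",4.8,0,0),("B",.9,2.6,0),("C",.9,0,4)]:
    b=np.radians(b); rot=R.from_rotvec([0,-np.radians(rs),0])
    o=big.copy()
    def L(x,y,z): # lifter coords->world
        q=rot.apply(np.array([40.5-dx-z, y, x])) 
        return p+Rt.apply(q)
    rear=[L(-35,-18,1.5),L(-35,18,1.5),L(35,18,1.5),L(35,-18,1.5)]
    F=[L(35,-18,1.5),L(35,18,1.5),L(35+70*np.cos(b),18,1.5+70*np.sin(b)),L(35+70*np.cos(b),-18,1.5+70*np.sin(b))]
    for q,col in ((rear,(255,0,0)),(F,(0,0,255))):
        uv=((proj("side",np.array(q))+0.5-[250,185])*8).astype(int); cv2.polylines(o,[uv],True,col,1)
    # grip bar box
    cv2.putText(o,name,(10,30),0,1,(0,255,0),2); outs.append(o)
    print(name,[q[2].round(1) for q in F])
cv2.imwrite("pics/ov7.png",cv2.resize(np.vstack([np.hstack([big,outs[0]]),np.hstack(outs[1:])]),(800,600) if False else None,fx=0.48,fy=0.48))
cv2.imwrite("pics/ovA.png",outs[0])
E
```

```text
A [np.float64(13.0), np.float64(13.2), np.float64(10.5), np.float64(10.4)]
B [np.float64(14.4), np.float64(14.6), np.float64(10.4), np.float64(10.2)]
C [np.float64(17.0), np.float64(17.1), np.float64(9.8), np.float64(9.6)]
```

View pics/ov7.png

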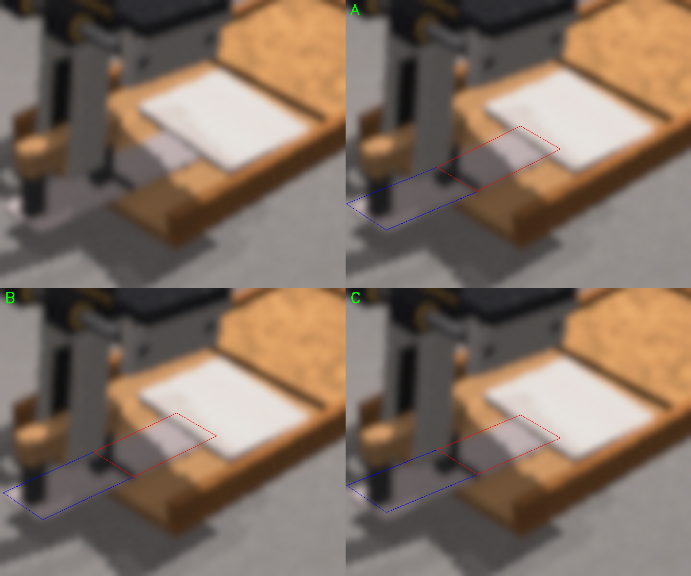

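View pics/ovA.png

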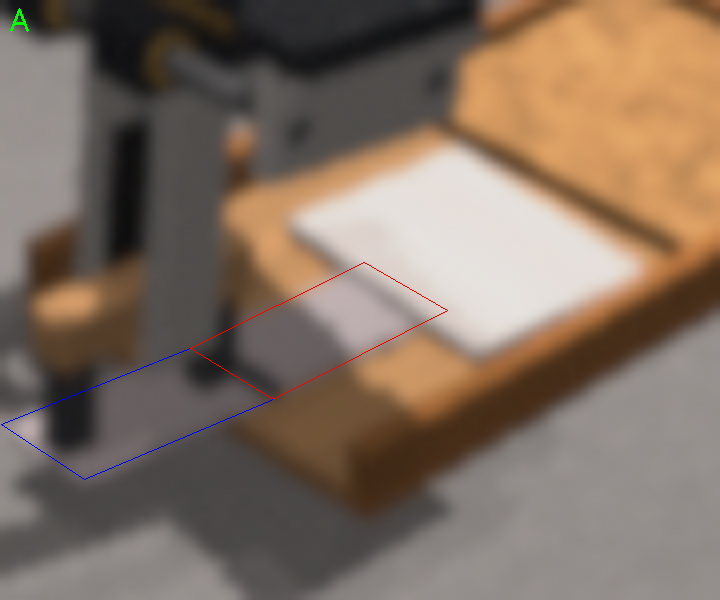

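Emit:
apply_moves(series="0 0.009 0 -1 0 0 255; 0 0 0 0 0 0 255; 0 0 0 0 0 0 255")

```text
time_s: 15.18
ee_pos: [467.5, -11.6, 57.1]
tcp_rot: [-0.111, 1.698, 0.102]
contact_force: [-1.3, -0.7, 3.5]
finger_gap: 0.161
```

```bash
python3 s.py
```

```text
15.18 [467.48 -11.62  57.11] pitch 7.41 yaw 7.67 roll 0.18 F [-1.29 -0.68  3.48] T [ 0.063 -0.159  0.042] tip b -71.6 -9.3 7.4
```

Emit:
apply_moves(series="0 0 0 -0.25 0 2 255; 0 0 0 0 0 0 255; 0 0 0 0 0 0 255")

```text
time_s: 15.43
ee_pos: [469.0, -11.4, 57.0]
tcp_rot: [-0.111, 1.699, 0.102]
contact_force: [-1.8, -0.4, 3.6]
finger_gap: 0.166
```

```bash
python3 s.py
```

```text
15.43 [469.04 -11.38  57.02] pitch 7.47 yaw 7.67 roll 0.19 F [-1.81 -0.42  3.59] T [-0.03   0.059 -0.022] tip b -70.1 -9.2 7.2
```

Emit:
apply_moves(series="0 0 0 -1 0 0 255; 0 0 0 0 0 0 255; 0 0 0 0 0 0 255")

```text
time_s: 15.68
ee_pos: [469.2, -11.3, 57.8]
tcp_rot: [-0.111, 1.698, 0.102]
contact_force: [-1.5, -0.2, 1.5]
finger_gap: 0.167
```

```bash
python3 s.py; python3 - <<'E'
from h import *
im,d=bot.capture("side"); big=cv2.resize(im[185:260,250:340][:,:,::-1],None,fx=8,fy=8,interpolation=cv2.INTER_CUBIC)
cv2.imwrite("pics/side8.png",big)
E
```

```text
15.68 [469.21 -11.35  57.83] pitch 7.45 yaw 7.67 roll 0.19 F [-1.46 -0.19  1.5 ] T [ 0.056 -0.005 -0.029] tip b -69.9 -9.2 8.0
```

View pics/side8.png

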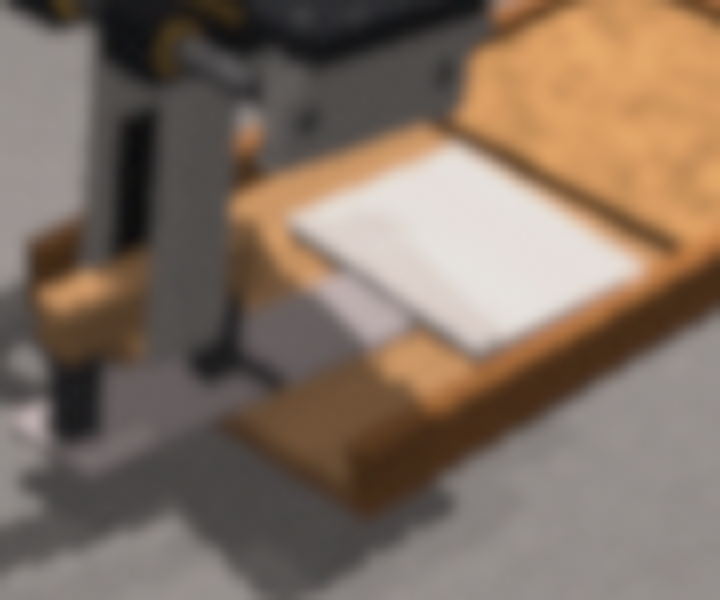

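Emit:
apply_moves(series="0 0 0 -0.26 0 2 255; 0 0 0 -0.26 0 2 255; 0 0 0 0 0 0 255")

```text
time_s: 15.98
ee_pos: [473.2, -10.9, 57.9]
tcp_rot: [-0.111, 1.699, 0.102]
contact_force: [-2.4, -1.0, 2.2]
finger_gap: 0.161
```

```bash
python3 s.py
```

```text
15.98 [473.21 -10.86  57.89] pitch 7.49 yaw 7.67 roll 0.19 F [-2.4  -0.99  2.17] T [ 0.029  0.181 -0.025] tip b -65.9 -9.3 8.0
```

Emit:
apply_moves(series="0 0 0 -0.26 0 2 255; 0 0 0 -0.26 0 2 255; 0 0 0 0 0 0 255")

```text
time_s: 16.23
ee_pos: [477.6, -10.3, 58.0]
tcp_rot: [-0.111, 1.698, 0.102]
contact_force: [-1.6, -1.3, 1.1]
finger_gap: 0.165
```

```bash
python3 s.py; python3 - <<'E'
from h import *
im,d=bot.capture("side"); big=cv2.resize(im[185:260,250:340][:,:,::-1],None,fx=8,fy=8,interpolation=cv2.INTER_CUBIC)
cv2.imwrite("pics/side9.png",big)
E
```

```text
16.23 [477.58 -10.26  57.98] pitch 7.43 yaw 7.67 roll 0.19 F [-1.62 -1.28  1.06] T [0.012 0.147 0.032] tip b -61.5 -9.2 8.2
```

View pics/side9.png

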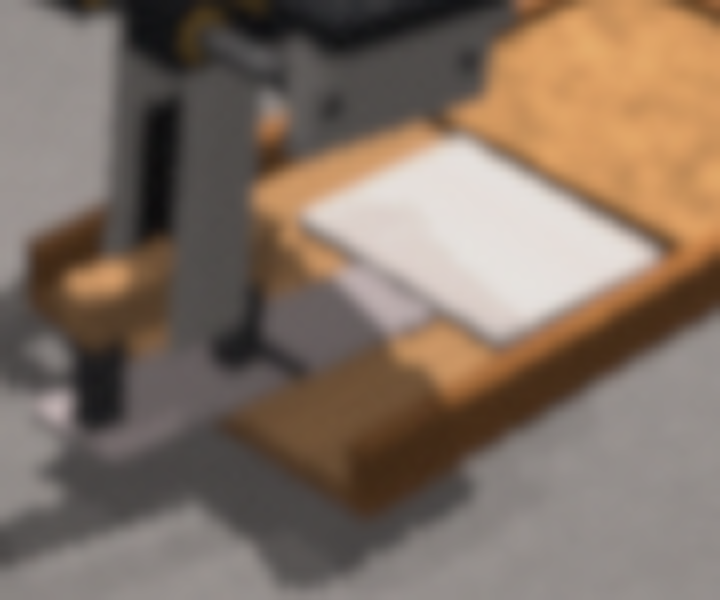

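Emit:
apply_moves(series="0 0 0 -0.26 0 2 255; 0 0 0 -0.26 0 2 255; 0 0 0 0 0 0 255")

```text
time_s: 16.53
ee_pos: [481.6, -9.7, 58.0]
tcp_rot: [-0.111, 1.698, 0.102]
contact_force: [-1.9, 0.4, 1.5]
finger_gap: 0.166
```

```bash
python3 s.py
```

```text
16.53 [481.62  -9.68  57.99] pitch 7.43 yaw 7.67 roll 0.19 F [-1.88  0.39  1.54] T [-0.052  0.143  0.015] tip b -57.4 -9.2 8.2
```

Emit:
apply_moves(series="0 0 0 -0.26 0 2 255; 0 0 0 0 0 0 255; 0 0 0 0 0 0 255")

```text
time_s: 16.78
ee_pos: [483.4, -9.5, 58.0]
tcp_rot: [-0.111, 1.698, 0.102]
contact_force: [-1.6, -0.5, 1.8]
finger_gap: 0.164
```

```bash
python3 s.py; python3 - <<'E'
from h import *
im,d=bot.capture("side"); big=cv2.resize(im[185:260,250:340][:,:,::-1],None,fx=8,fy=8,interpolation=cv2.INTER_CUBIC)
cv2.imwrite("pics/side10.png",big)
E
```

```text
16.78 [483.35  -9.51  57.99] pitch 7.44 yaw 7.67 roll 0.18 F [-1.55 -0.55  1.76] T [-0.076  0.122 -0.009] tip b -55.6 -9.2 8.2
```

View pics/side10.png

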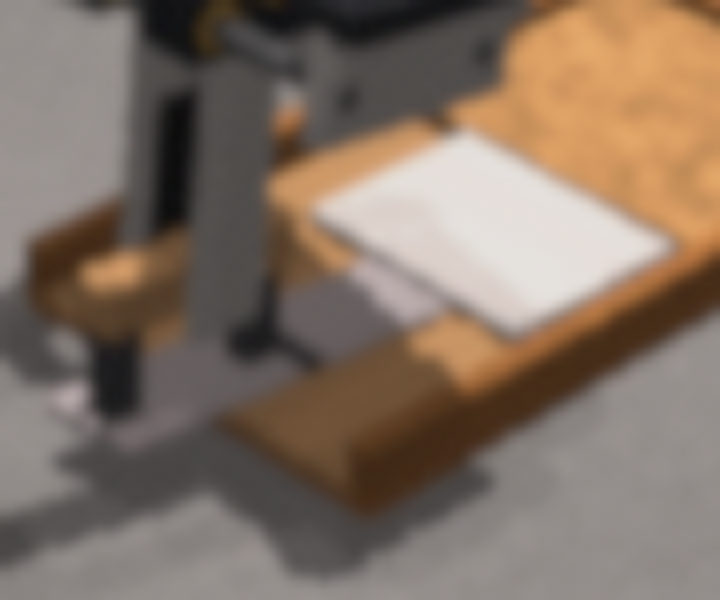

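Emit:
apply_moves(series="0 0 0 -0.13 0 1 255; 0 0 0 0 0 0 255; 0 0 0 0 0 0 255")

```text
time_s: 17.08
ee_pos: [484.0, -9.5, 58.0]
tcp_rot: [-0.111, 1.699, 0.102]
contact_force: [-3.6, 0.2, 1.7]
finger_gap: 0.166
```

Emit:
apply_moves(series="0 0 0 -0.13 0 1 255; 0 0 0 0 0 0 255; 0 0 0 0 0 0 255")

```text
time_s: 17.33
ee_pos: [484.5, -9.4, 57.9]
tcp_rot: [-0.111, 1.7, 0.102]
contact_force: [-4.9, -1.7, 3.1]
finger_gap: 0.164
```

```bash
python3 s.py
```

```text
17.33 [484.53  -9.43  57.93] pitch 7.55 yaw 7.66 roll 0.17 F [-4.94 -1.7   3.13] T [-0.26   0.702 -0.069] tip b -54.6 -9.3 7.9
```

```bash
python3 - <<'E'
import numpy as np
a=np.radians(7.5)
def C(t):
    r=55+3*min(t,90)/90; q=np.radians(min(t,90))
    c=np.array([-3.5*np.sin(q)-r*np.cos(q),10+r*np.sin(q)])
    if t>90:
        f=np.radians(t-90); d=c-[0,16]; c=np.array([0,16])+[d[0]*np.cos(f)+d[1]*np.sin(f),-d[0]*np.sin(f)+d[1]*np.cos(f)]
    return c
prev=np.array([-54,10.9])
for t in list(range(5,90,4))+[90,94,98,102,106,110]:
    c=C(t); d=c-prev; prev=c
    print(t,c.round(1),"tool x z",round(-d[0]*np.sin(a)-d[1]*np.cos(a),1),round(d[0]*np.cos(a)-d[1]*np.sin(a),1))
E
```

```text
5 [-55.3  14.8] tool x z -3.7 -1.8
9 [-55.2  18.7] tool x z -3.8 -0.4
13 [-54.8  22.5] tool x z -3.8 -0.1
17 [-54.2  26.2] tool x z -3.8 0.1
21 [-53.3  30. ] tool x z -3.8 0.4
25 [-52.1  33.6] tool x z -3.8 0.7
29 [-50.6  37.1] tool x z -3.7 1.0
33 [-49.   40.6] tool x z -3.6 1.2
37 [-47.   43.8] tool x z -3.5 1.5
41 [-44.8  47. ] tool x z -3.4 1.8
45 [-42.4  50. ] tool x z -3.3 2.0
49 [-39.8  52.7] tool x z -3.1 2.2
53 [-37.   55.3] tool x z -2.9 2.5
57 [-33.9  57.7] tool x z -2.8 2.7
61 [-30.7  59.9] tool x z -2.6 2.9
65 [-27.3  61.8] tool x z -2.4 3.1
69 [-23.8  63.5] tool x z -2.1 3.3
73 [-20.1  64.9] tool x z -1.9 3.4
77 [-16.4  66.1] tool x z -1.7 3.6
81 [-12.5  67. ] tool x z -1.4 3.7
85 [-8.5 67.6] tool x z -1.1 3.8
89 [-4.5 68. ] tool x z -0.9 3.9
90 [-3.5 68. ] tool x z -0.2 1.0
94 [ 0.1 68.1] tool x z -0.6 3.6
98 [ 3.8 68. ] tool x z -0.3 3.6
102 [ 7.4 67.6] tool x z -0.1 3.6
106 [11. 67.] tool x z 0.2 3.6
110 [14.5 66.1] tool x z 0.4 3.6
```

Emit:
apply_moves(series="0 0 0 -2 0 -1 255; 0 0 0 -2.5 0 -1 255; 0 0 0 -3.8 0 -0.4 255; 0 0 0 0 0 0 255")

```text
time_s: 17.67
ee_pos: [484.7, -9.2, 67.3]
tcp_rot: [-0.111, 1.696, 0.103]
contact_force: [-0.3, 0.6, -2.5]
finger_gap: 0.169
```

```bash
sed -i 's/36.5,0,105/33.6,0,105/' s.py; python3 s.py; cat > sv.py <<'E'
from h import *
import sys
im,d=bot.capture("side"); cv2.imwrite(f"pics/side{sys.argv[1]}.png",cv2.resize(im[175:260,250:350][:,:,::-1],None,fx=7,fy=7,interpolation=cv2.INTER_CUBIC))
E
python3 sv.py 11
```

```text
17.67 [484.67  -9.22  67.27] pitch 7.34 yaw 7.68 roll 0.2 F [-0.27  0.61 -2.46] T [ 0.059 -0.003  0.046] tip b -53.8 -9.1 20.5
```

View pics/side11.png

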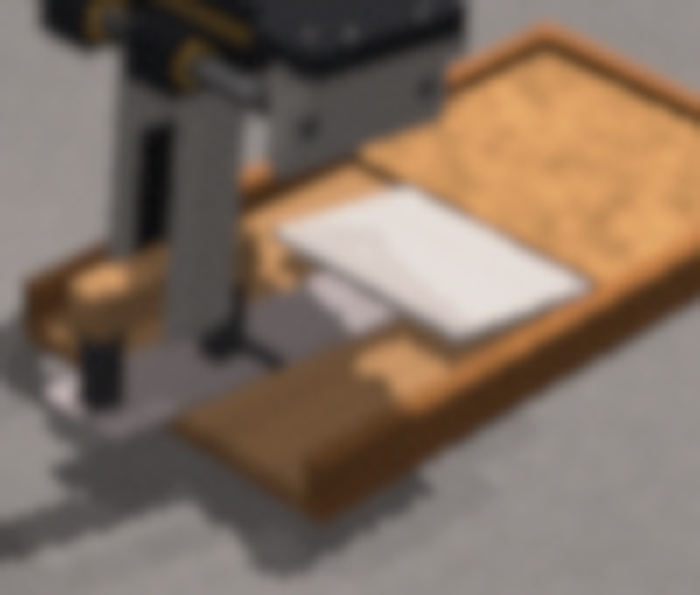

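Emit:
apply_moves(series="0 0 0 -3 0 -0.6 255; 0 0 0 -3.8 0 0 255; 0 0 0 -3.8 0 0.3 255; 0 0 0 -3.8 0 0.6 255; 0 0 0 -3.7 0 0.9 255; 0 0 0 0 0 0 255")

```text
time_s: 18.22
ee_pos: [488.2, -9.0, 85.5]
tcp_rot: [-0.111, 1.697, 0.102]
contact_force: [-0.6, 0.0, -1.8]
finger_gap: 0.165
```

```bash
python3 s.py; python3 sv.py 12
```

```text
18.22 [488.21  -9.02  85.51] pitch 7.35 yaw 7.67 roll 0.17 F [-0.58  0.05 -1.77] T [0.071 0.034 0.061] tip b -50.3 -9.4 38.8
```

View pics/side12.png

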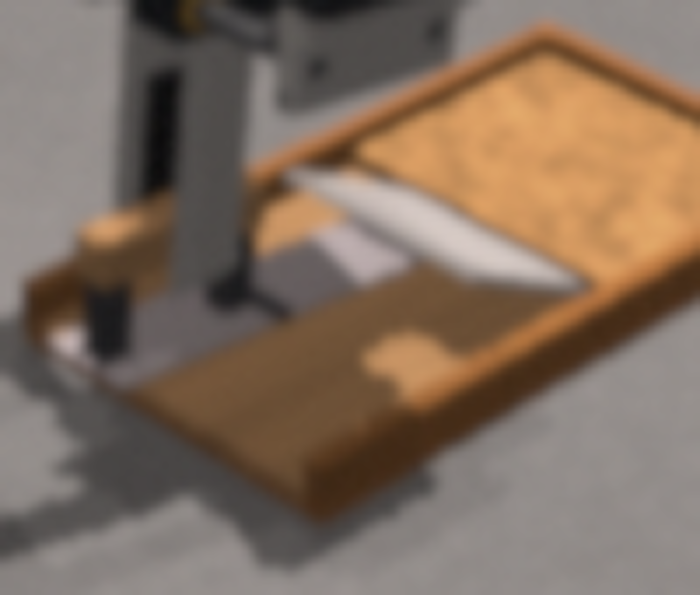

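Emit:
apply_moves(series="0 0 0 -3 0 1 255; 0 0 0 -3.5 0 1.4 255; 0 0 0 -3.4 0 1.7 255; 0 0 0 -3.3 0 2 255; 0 0 0 -3.1 0 2.2 255; 0 0 0 0 0 0 255; 0 0 0 0 0 0 255")

```text
time_s: 18.85
ee_pos: [498.0, -7.7, 99.8]
tcp_rot: [-0.111, 1.698, 0.102]
contact_force: [-1.9, -0.1, -1.5]
finger_gap: 0.166
```

```bash
python3 s.py; python3 sv.py 13
```

```text
18.85 [498.01  -7.69  99.77] pitch 7.42 yaw 7.67 roll 0.18 F [-1.89 -0.07 -1.51] T [0.081 0.009 0.013] tip b -40.5 -9.4 52.9
```

View pics/side13.png

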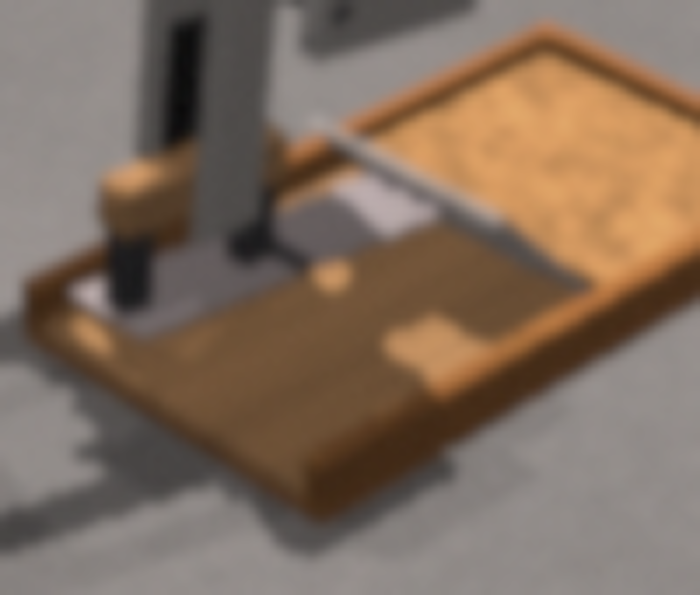

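Emit:
apply_moves(series="0 0 0 -2.6 0 2.5 255; 0 0 0 -2.7 0 2.7 255; 0 0 0 -2.6 0 2.9 255; 0 0 0 -2.4 0 3.1 255; 0 0 0 -2.1 0 3.3 255; 0 0 0 -1.9 0 3.4 255; 0 0 0 0 0 0 255; 0 0 0 0 0 0 255")

```text
time_s: 19.57
ee_pos: [517.5, -5.1, 111.4]
tcp_rot: [-0.111, 1.698, 0.102]
contact_force: [-0.5, -0.8, -2.0]
finger_gap: 0.167
```

```bash
python3 s.py; python3 sv.py 14
```

```text
19.57 [517.48  -5.12 111.44] pitch 7.43 yaw 7.67 roll 0.18 F [-0.55 -0.79 -2.01] T [0.047 0.016 0.002] tip b -20.9 -9.4 64.5
```

View pics/side14.png

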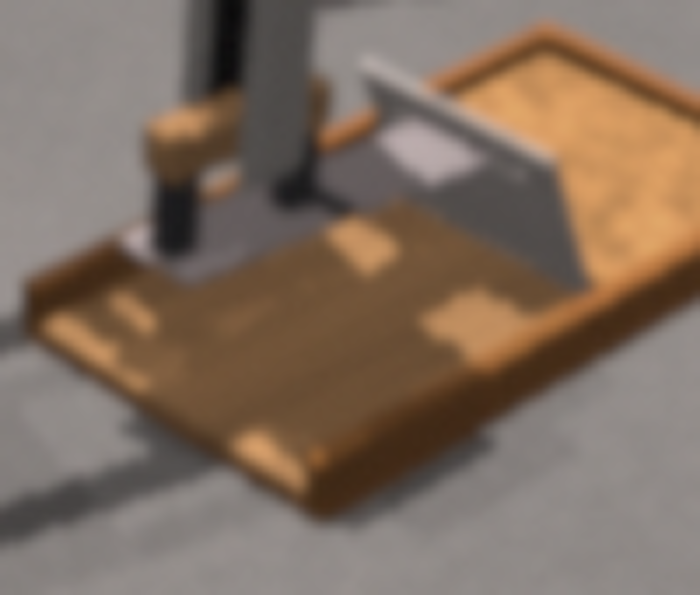

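Emit:
apply_moves(series="0 0 0 -1.7 0 3.5 255; 0 0 0 -1.5 0 3.7 255; 0 0 0 -1.2 0 3.8 255; 0 0 0 -1 0 3.9 255; 0 0 0 -0.7 0 3.5 255; 0 0 0 0 0 0 255; 0 0 0 0 0 0 255")

```text
time_s: 20.2
ee_pos: [536.2, -2.6, 114.9]
tcp_rot: [-0.111, 1.698, 0.102]
contact_force: [-0.2, 0.6, -2.9]
finger_gap: 0.167
```

```bash
python3 s.py; python3 sv.py 15
```

```text
20.2 [536.24  -2.57 114.89] pitch 7.46 yaw 7.67 roll 0.19 F [-0.18  0.57 -2.92] T [ 0.007 -0.115  0.03 ] tip b -1.9 -9.3 67.9
```

View pics/side15.png

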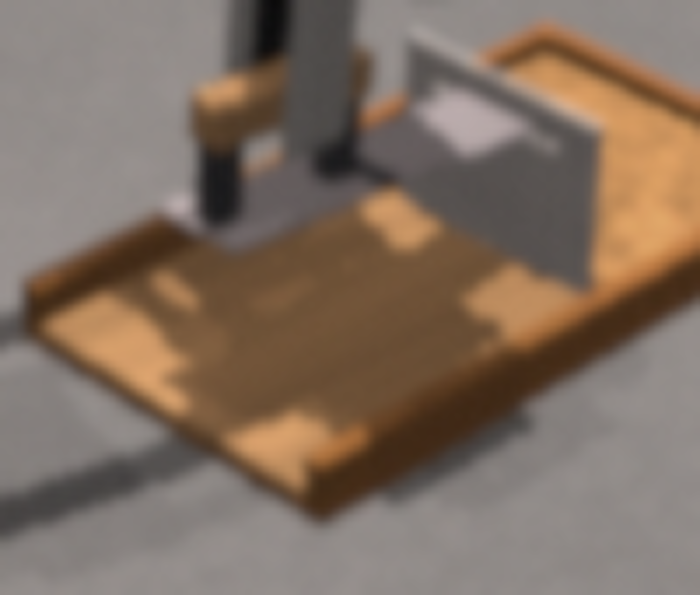

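Lid is upright; push on gently until it goes over.

Emit:
apply_moves(series="0 0 0 -0.3 0 2.5 255; 0 0 0 -0.3 0 2.5 255; 0 0 0 -0.2 0 2.5 255; 0 0 0 -0.1 0 2.5 255; 0 0 0 0 0 0 255; 0 0 0 0 0 0 255")

```text
time_s: 20.75
ee_pos: [546.1, -1.2, 114.5]
tcp_rot: [-0.111, 1.698, 0.102]
contact_force: [-0.4, -0.3, -1.6]
finger_gap: 0.165
```

```bash
python3 s.py; python3 sv.py 16
```

```text
20.75 [546.06  -1.24 114.49] pitch 7.46 yaw 7.67 roll 0.19 F [-0.44 -0.34 -1.62] T [ 0.033 -0.083  0.035] tip b 8.0 -9.2 67.6
```

View pics/side16.png

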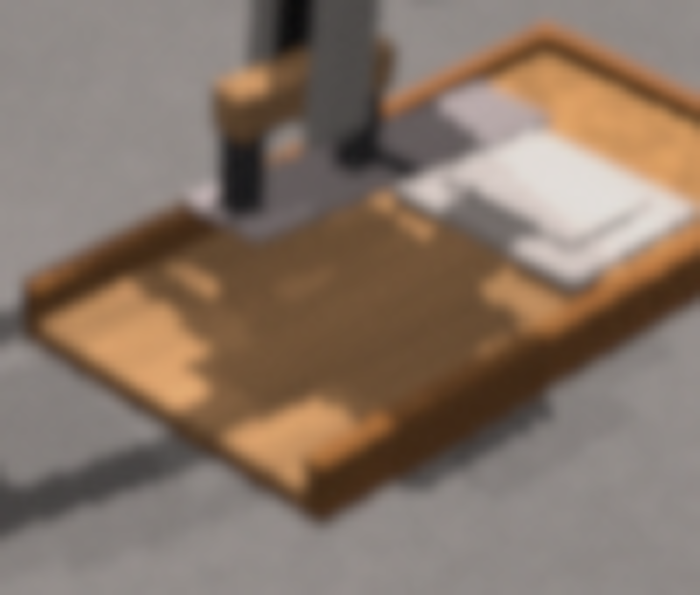

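```bash
python3 - <<'E'
from h import *
s,p,Rt=st()
G=down(np.radians(-8))
o,e=plan([(p+[-35,-5,30],Rt),(np.array([471,-274.4,110]),G),(np.array([471,-274.4,52]),G,4)]); print(len(o)); show([tuple(np.round(r[:3],3))+tuple(np.round(r[3:],1)) for r in o],255)
E
```

```text
13
0 0 0 -12.6 -0.1 -19.5 255; 0 0 0 -12.6 -0.1 -19.5 255; 0.039 -0.018 0.002 6.2 -37.2 -10 255; 0.039 -0.019 0.002 5.9 -37.6 -8.7 255; 0.039 -0.018 0.002 5.7 -37.9 -7.3 255; 0.039 -0.019 0.002 5.5 -38.2 -6 255; 0.039 -0.018 0.002 5.3 -38.4 -4.6 255; 0.039 -0.019 0.002 5.2 -38.6 -3.2 255; 0.039 -0.018 0.002 5 -38.7 -1.7 255; -0 0 -0 14.5 -0 0 255; -0 0 -0 14.5 -0 0 255; -0 0 -0 14.5 -0 0 255

-0 0 -0 14.5 -0 0 255
```

Emit:
apply_moves(series="0 0 0 -12.5 0 -19.5 255; 0 0 0 -12.5 0 -19.5 255; 0.039 -0.018 0.002 6 -37 -10 255; 0.039 -0.018 0.002 6 -37.5 -8.5 255; 0.039 -0.019 0.002 6 -38 -7.5 255; 0.039 -0.019 0.002 5.5 -38 -6 255; 0.039 -0.018 0.002 5.5 -38.5 -4.5 255; 0.039 -0.019 0.002 5 -38.5 -3 255; 0.039 -0.019 0.002 5 -38.5 -2 255; 0 0 0 0 0 0 255; 0 0 0 0 0 0 255")

```text
time_s: 21.72
ee_pos: [469.5, -275.2, 109.3]
tcp_rot: [0.113, 1.568, -0.113]
contact_force: [-0.2, -0.2, -1.7]
finger_gap: 0.17
```

```bash
python3 s.py; python3 look.py 17 mat lid; python3 - <<'E'
from h import *
im,d=bot.capture("top"); cv2.imwrite("pics/top17.png",cv2.resize(im[120:290,250:450][:,:,::-1],None,fx=4,fy=3.5,interpolation=cv2.INTER_CUBIC))
for r in bot.landmark_of("top","lid")[:1]: print("top lid",r["conf"],toworld("top",r["centre"]))
for q in ["lid"]:
    r=bot.outline_of("top",q)[0]; m=r["pixels"].astype(np.uint8); c=max(cv2.findContours(m,0,1)[0],key=cv2.contourArea)
    w=pix2plane("top",cv2.boxPoints(cv2.minAreaRect(c)),20)[:,:2]; u=np.array([.9914,.1305]); rel=w-[635.8,20.3]
    print(np.c_[rel@u,rel@[-.1305,.9914]].round(1).tolist(),w.mean(0))
E
```

```text
21.72 [ 469.53 -275.22  109.26] pitch 0.04 yaw -8.24 roll 0.01 F [-0.23 -0.18 -1.74] T [0.046 0.012 0.03 ] tip b -102.4 -299.8 75.6
21.7167 [ 469.5 -275.2  109.3] [[-0.001, 0.143, 0.99], [0.0, 0.99, -0.143], [-1.0, 0.0, -0.001]]
top lid 0.77 [657.17779152  10.04659711  26.23303426]
[[56.6, 35.8], [57.8, -57.3], [-11.7, -58.1], [-13.0, 34.2]] [659.52385195  12.01948345]
```

View pics/top17.png

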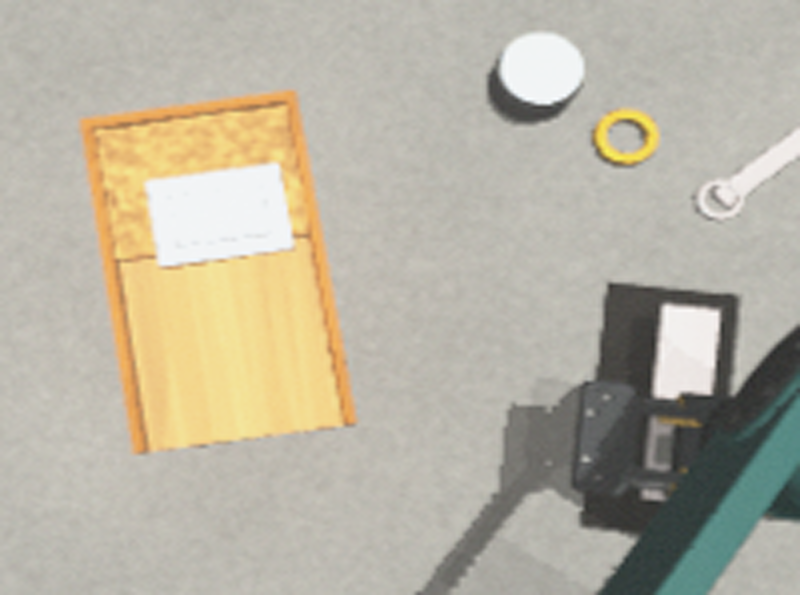

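View pics/w17.png

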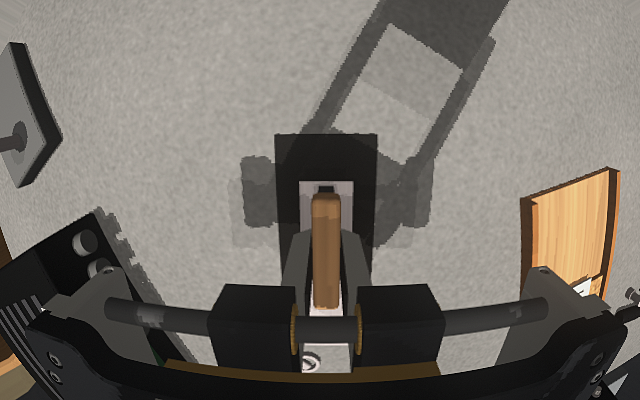

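Emit:
apply_moves(series="0 0 0 18 0 1 255; 0 0 0 18 0 0 255; 0 0 0 18 0 0 255; 0 0 0 6 0 0 255; 0 0 0 2 0 0 255; 0 0 0 0 0 0 255; 0 0 0 0 0 0 255")

```text
time_s: 22.6
ee_pos: [472.6, -273.9, 48.9]
tcp_rot: [0.108, 1.566, -0.11]
contact_force: [0.4, 0.5, -1.8]
finger_gap: 0.165
```

Emit:
apply_moves(series="0 0 0 1 0 0 255; 0 0 0 1 0 0 255; 0 0 0 0 0 0 255; 0 0 0 0 0 0 255")

```text
time_s: 22.93
ee_pos: [471.9, -273.9, 46.1]
tcp_rot: [0.109, 1.567, -0.111]
contact_force: [0.5, 0.5, -0.9]
finger_gap: 0.169
```

Emit:
apply_moves(series="0 0 0 1 0 0 255; 0 0 0 0 0 0 255; 0 0 0 0 0 0 255")

```text
time_s: 23.18
ee_pos: [471.7, -273.8, 44.7]
tcp_rot: [0.109, 1.568, -0.11]
contact_force: [0.4, 0.1, -2.2]
finger_gap: 0.171
```

```bash
python3 s.py
```

```text
23.18 [ 471.71 -273.76   44.66] pitch -0.02 yaw -8.01 roll -0.03 F [ 0.43  0.11 -2.21] T [ 0.016 -0.015  0.032] tip b -99.9 -298.2 11.1
```

Emit:
apply_moves(series="0 0 0 1 0 0 255; 0 0 0 0 0 0 255; 0 0 0 0 0 0 255")

```text
time_s: 23.43
ee_pos: [471.7, -273.7, 43.6]
tcp_rot: [0.109, 1.568, -0.11]
contact_force: [-0.7, 0.1, -1.6]
finger_gap: 0.166
```

Emit:
apply_moves(series="0 0 0 0.7 0 0 255; 0 0 0 0 0 0 255; 0 0 0 0 0 0 255")

```text
time_s: 23.68
ee_pos: [471.9, -273.8, 43.3]
tcp_rot: [0.109, 1.567, -0.11]
contact_force: [-0.3, -0.4, -0.7]
finger_gap: 0.166
```

```bash
python3 s.py
```

```text
23.68 [ 471.92 -273.83   43.32] pitch -0.05 yaw -8.0 roll -0.04 F [-0.33 -0.42 -0.66] T [ 0.1    0.04  -0.006] tip b -99.7 -298.3 9.8
```

Touching the mat, close to the height at which it was grasped. One more small press, then release.

Emit:
apply_moves(series="0 0 0 0.5 0 0 255; 0 0 0 0 0 0 255; 0 0 0 0 0 0 255")

```text
time_s: 23.93
ee_pos: [472.0, -273.9, 43.2]
tcp_rot: [0.109, 1.567, -0.11]
contact_force: [-0.8, 0.5, 3.0]
finger_gap: 0.168
```

Emit:
apply_moves(series="0 0 0 0 0 0 200; 0 0 0 0 0 0 120; 0 0 0 0 0 0 60; 0 0 0 0 0 0 0; 0 0 0 0 0 0 0; 0 0 0 0 0 0 0; 0 0 0 0 0 0 0; 0 0 0 0 0 0 0; 0 0 0 0 0 0 0; 0 0 0 0 0 0 0; 0 0 0 0 0 0 0; 0 0 0 0 0 0 0")

```text
time_s: 24.93
ee_pos: [471.8, -273.8, 42.5]
tcp_rot: [0.109, 1.568, -0.11]
contact_force: [-0.3, -0.3, 0.1]
finger_gap: 0.958
```

Emit:
apply_moves(series="0 0 0 0 0 0 0; 0 0 0 -10 0 0 0; 0 0 0 -20 0 0 0; 0 0 0 -30 0 0 0; 0 0 0 -40 0 0 0; 0 0 0 -40 0 0 0; 0 0 0 0 0 0 0; 0 0 0 0 0 0 0")

```text
time_s: 25.6
ee_pos: [473.4, -274.8, 187.2]
tcp_rot: [0.105, 1.56, -0.114]
contact_force: [0.2, 0.4, -0.6]
finger_gap: 1.0
```

```bash
python3 s.py; python3 look.py 18 lifter lifter_grip mat; python3 sv.py 18; python3 - <<'E'
from h import *
im,d=bot.capture("side"); cv2.imwrite("pics/side19.png",cv2.resize(im[170:340,240:440][:,:,::-1],None,fx=4,fy=3.5,interpolation=cv2.INTER_CUBIC))
for q in ["lid","board_step","lifter","lifter_grip","mat"]:
    for r in bot.landmark_of("side",q)[:1]: print(q,r["conf"],toworld("side",r["centre"]).round(1))
E
```

```text
25.6 [ 473.38 -274.84  187.24] pitch -0.47 yaw -8.0 roll -0.27 F [ 0.18  0.37 -0.58] T [ 0.053 -0.011  0.022] tip b -98.2 -299.7 154.5
25.6 [ 473.4 -274.8  187.2] [[0.007, 0.139, 0.99], [-0.006, 0.99, -0.139], [-1.0, -0.005, 0.008]]
lifter 0.74 [ 472.5 -276.4   -2.4]
lifter_grip 0.68 [ 475.  -277.8   34.4]
mat 0.59 [ 502.5 -283.8   -5. ]
lid 0.64 [660.7   8.   21. ]
board_step 0.9 [634.2  19.8   7.4]
lifter 0.87 [ 468.8 -271.8   -2.7]
lifter_grip 0.79 [ 471.7 -273.5   39. ]
mat 0.73 [ 505.7 -279.7    4.5]
```

View pics/side19.png

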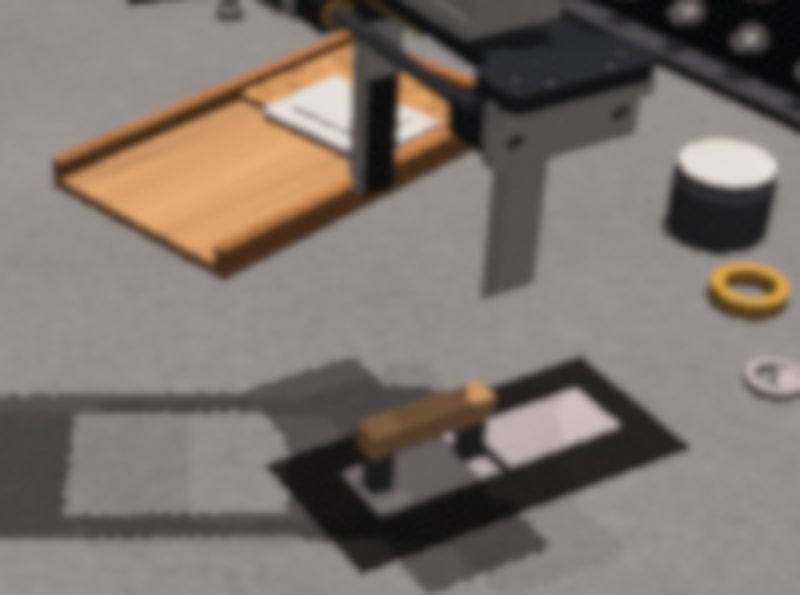

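View pics/w18.png

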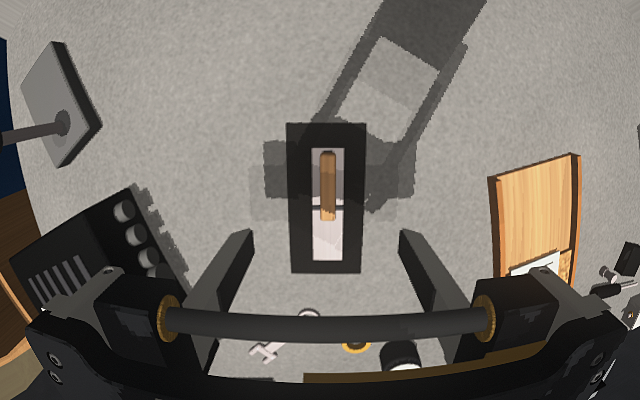

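```bash
python3 - <<'E'
from h import *
o,e=plan([(np.array([680,10,250]),down(0))]); print(len(o)); show([tuple(np.round(r[:3],3))+tuple(np.round(r[3:],1)) for r in o],0)
E
```

```text
9
-0.016 -0 0 -7.6 34.4 18.5 0; -0.016 -0 0 -7.6 34.1 19.1 0; -0.016 -0 0 -7.6 33.8 19.6 0; -0.016 -0 0 -7.6 33.5 20.1 0; -0.016 -0 0 -7.6 33.2 20.6 0; -0.016 -0 0 -7.6 32.9 21.2 0; -0.016 -0 0 -7.6 32.6 21.7 0; -0.016 -0 0 -7.6 32.2 22.2 0; -0.016 -0 0 -7.6 31.9 22.7 0
```

Emit:
apply_moves(series="-0.016 0 0 -7 34.5 18.5 0; -0.016 0 0 -7 34 19 0; -0.016 0 0 -7 34 19.5 0; -0.016 0 0 -7 33.5 20 0; -0.016 0 0 -7 33 20.5 0; -0.016 0 0 -7 33 21 0; -0.016 0 0 -7 32.5 21.5 0; -0.016 0 0 -7 32 22 0; -0.016 0 0 -7 32 22.5 0; 0 0 0 0 0 0 0; 0 0 0 0 0 0 0")

```text
time_s: 27.07
ee_pos: [679.2, 12.3, 244.5]
tcp_rot: [-0.007, 1.571, 0.005]
contact_force: [-0.2, -0.8, 0.4]
finger_gap: 1.003
```

```bash
python3 look.py 20 lid board_step lifter_grip; python3 - <<'E'
import cv2
im=cv2.imread("pics/w20.png")[10:240,220:400]
cv2.imwrite("pics/w20c.png",cv2.resize(im,None,fx=2.6,fy=2.6,interpolation=cv2.INTER_CUBIC))
E
```

```text
27.0667 [679.2  12.3 244.5] [[-0.0, -0.008, 1.0], [-0.001, 1.0, 0.008], [-1.0, -0.001, -0.0]]
lid 0.57 [657.9  15.3  18.5]
board_step 0.55 [636.3  19.    9.9]
lifter_grip 0.61 [ 471.1 -278.5   36.6]
```

View pics/w20c.png

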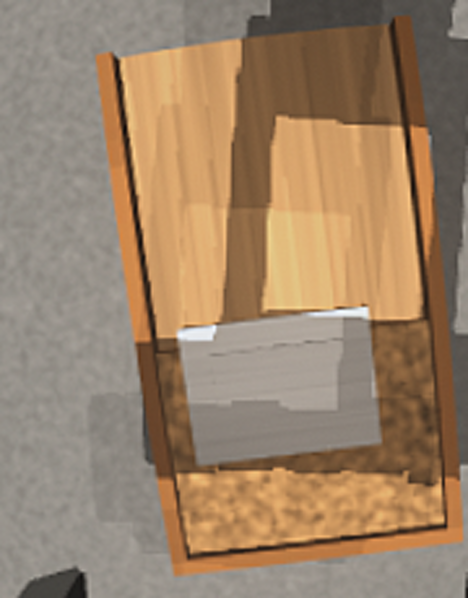

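View pics/w20.png

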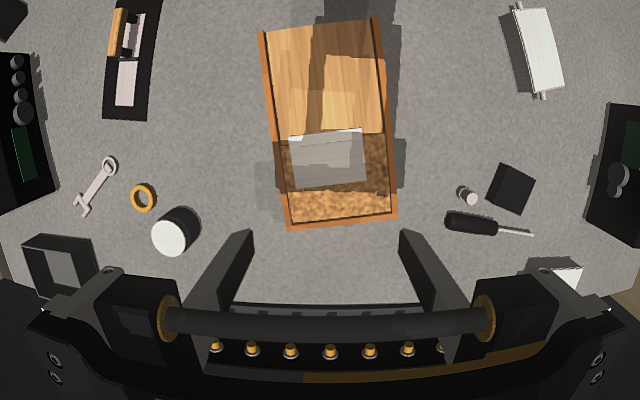

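```bash
python3 - <<'E'
from h import *
f=np.load("w20.npz"); c=(f["K"],f["R"],f["t"])
W=lambda pts,z: pix2plane("wrist",np.array(pts)/2.6+[220,10],z,c)
L=W([(177,330),(368,307),(381,441),(197,466)],19.5)[:,:2]; S=W([(157,353),(428,319)],16)[:,:2]
u=np.array([.9914,.1305]);v=np.array([-.1305,.9914]); s=S.mean(0); print(S.round(1).tolist())
r=L-s; print(np.c_[r@u,r@v].round(1).tolist(), (L.mean(0)-s)@u,(L.mean(0)-s)@v)
bot.finish_job()
E
```

```text
[[644.0, -45.8], [625.9, 85.9]]
[[-9.7, -54.6], [-9.5, 37.4], [56.9, 37.2], [58.5, -54.8]] 24.049297980149642 -8.713564691259256
the job is handed in; nothing more can be done
```

The lid is turned over and lies plug up on the cork bay. The lifter is back on its rubber mat, and I handed the job in at about 27 s of the 72 s. No verdict was reported.

**What I did:** I gripped the lifter at its bar and found the front blade's angle by touching the tip to the mat and then to the sprung floor. Then I slid the blade under the lid's near edge and pushed the lid square against the step. I lifted it around the step in an arc until it fell over onto the cork.

**Last checks**
- **Lid:** in the last wrist picture its centre is about 24 mm beyond the step (allowed 15 to 75 mm) and 9 mm to the right of the middle. The top and side views gave about 20 to 24 mm. Its outline matches a lid lying flat, square to the step. The edge nearest the robot hangs about 10 mm over the step.
- **Lifter:** it looks flat on the mat, near the mat's centre line and about 32 mm behind its centre. The arm is clear of everything.
- **Other things:** nothing else looked displaced, but I did not measure this.

**What went wrong or disagreed**
- **Mat touch:** I pressed about 14 N onto the mat (12 N straight down), more than I meant to. That raised the blade tip by about 4 mm relative to the hand. I did not find out whether the pivot turned or the grip slipped, and I corrected for it with the touch on the board's floor.
- **Grip force:** I asked for 90 N, which the tool accepted, although its stated range is 3 to 60 N. The true grip may have been lower than the 80 N you asked for.
- **Board and lid forces:** readings at the wrist between moves stayed at about 7 N or less; I could not see the peaks in between. The moment readings were hard to interpret at first.

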